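# Stand the fallen service bottles back in the spill tray

## Robot

A 6-joint arm with a two-finger parallel gripper is mounted at the origin on the work surface. World frame = base frame: x ahead of the robot, y to its left, z up, the work surface at z = 0. Lengths are in m, angles in rad, forces in N, time in s.
With the tool pointing down it reaches from about 0.2 to 0.875 m from the base axis. Payload 3.4 kg.
Tool frame: the origin (TCP) lies midway between the tips of the shut fingers; the grasp point (between the pads) lies 19 mm behind it (arm.grip_point_offset is the distance from the TCP to the grasp point, in m); z points along the fingers, y is the direction in which the jaws open and shut (so a half turn about z gives the same grasp; the last joint's range is limited). The gripper opens to 94 mm and grips with 3 to 60 N. Pads are 16 mm wide; open, the fingers measure 119 mm over their backs; the gripper's body (75 mm by 177 mm) begins 78 mm behind the grasp point.
Start: joints at [1.193, 0.276, 1.505, -0, 1.361, -0.121], TCP at [0.146, 0.556, 0.205] pointing down, gripper open.
Joint ranges: [-2.89, 2.89], [-0.75, 2.08], [0.22, 2.7], [-1.18, 4.32], [0.11, 2.71], [-2.7, 2.7]. Speed limits (rad/s): [2.57, 2.57, 3.14, 3.14, 3.14, 3.14].

## Interface

Orientations are given as a unit quaternion [w, x, y, z].
In Python, from plant import arm gives the robot as it stands.
- The arm moves only by the tool step_arm, never from a script. Its arguments are lists of equal length, an entry for each row: "linear": the shift along the tool's x, y, z in cm, a list of three; "spin": the turn about the tool's z in degrees; "jaw": the finger opening in cm, from 0 to 9.4. In form: {"linear": [[x, y, z], ...], "spin": [spin, ...], "jaw": [jaw, ...]}. A call has 1 to 5 rows; each row is the pose to reach, as a shift and turn from the pose commanded when the call began, along the tool's axes at that moment; what a row does not reach only later rows make up. A row lasts 1/10 s, in which the tool goes at most 50 mm and 8.59 degrees, less where a joint would pass 70% of its speed; a pose out of reach is approached as far as the arm can. A call with a gripper value outside its range is refused whole. The fingers move at their own pace and stop on an object; the grip force is fixed at half the most. Time passes only in rows, so rows that repeat a pose let the fingers close. It gives the time, the measured TCP pose, the force and the opening at its end, in the units of the state.
- arm.observe(): the state, without advancing time (a new reading comes with each control period).
- arm.read_camera(name): name is "scene" or "top" or "wrist"; returns a dict with "color" (384x512x3 uint8, blue, green, red), "intrinsics" (3x3 intrinsics, pixels), "k1" (the pictures are not rectified: a ray, as slopes to the right and down, at radius r is drawn at 1 + k1 r^2 times it, then the intrinsics apply), "camera_from_world" (4x4, takes a point from world to camera coordinates); the wrist camera has in their place "hand_eye" (4x4, takes a point from camera to tool coordinates, whose origin is the TCP and whose axes are the flange's). Camera axes: x right, y down, z forward; pixel columns grow to the right and rows downward; lengths in m; the calibration is good to about 2 mm. A picture is of the moment at which its call begins: read the wrist's pose just before it. There is no depth.
- arm.hand_in(): hands the job in, once; it reports no verdict.
The state is a dict: "clock": time; "joints": joint angles; "joint_velocities": joint speeds; "effort": joint torques, N m; "ee_pos": TCP position; "tool_rot": TCP orientation; "ft_force": force on the tool from outside, world axes, zero at the start; "ft_torque": the same for the moment, N m; "grip_width": opening from 0.0 (shut) to 1.0 (fully open).
Only numpy, scipy, OpenCV 4.12 (cv2) and the standard library are available. Lean on these libraries where they do the work, as an engineer would, in place of code of your own. Each camera call takes 0.05 s, during which the arm holds its last target.

## Task

A spray can has fallen over in the long steel spill tray and a square bottle has fallen out of it onto the mat beyond. Stand both upright on their bases inside the tray, among the cans, bottle and jar that still stand there, setting them down without dropping them or letting them topple. Leave the standing ones and everything else on the bench where they are.

Things in the scene. Friction and masses are not known exactly. Their poses are not given: they have to be found in the camera images.
- spill_tray: Long shallow steel spill tray fixed on the bench across in front of the robot: 122 x 576 mm outside, 116 x 570 mm inside. Origin on the bench under its centre; y axis along the tray, x axis across it, away from the robot. Upper side of its floor 3 mm, top of its lip all round 16 mm above the bench.
- spray_can: White aerosol can, 52 mm diameter, 165 mm long; body to 118 mm from the base, then shoulder and white cap 42 mm wide; 0.17-0.34 kg. Fallen in the tray, lies roughly along it, cap to the tray's +y end; can roll. Origin on its axis, 82.5 mm from the base; x axis points from base to cap (up when it stands). Standing in the tray its origin is 85.5 mm above the bench.
- square_bottle: White square bottle, body 56 x 56 x 110 mm, then shoulder and grey cap 34 mm wide, 145 mm long in all; 0.18-0.37 kg. Lies on a side on the bench beyond the tray, cap to the left, to the right or anywhere between, away from the robot. Origin on its axis, 72.5 mm from the base; x axis points from base to cap, y and z square to its sides. Standing in the tray its origin is 75.5 mm above the bench.
- tall_can: Grey aerosol can with a narrower white cap standing in the tray, 50 mm in diameter (52.4 mm over its seam), 150 mm tall. Stands upright, its z axis up, its origin the centre of its underside. Stays where it is.
- slim_can: Slim aluminium spray can with a grey cap as wide as its body standing in the tray, 45 mm in diameter (47.4 mm over its seam), 140 mm tall. Stands upright, its z axis up, its origin the centre of its underside. Stays where it is.
- round_bottle: Amber round bottle standing in the tray, 52 mm in diameter up to 95 mm, white cap 30 mm wide, 138 mm tall. Stands upright, its z axis up, its origin the centre of its underside. Stays where it is.
- flux_jar: Low white jar with a grey lid standing in the tray on the cap side of the fallen can, 60 mm in diameter, 64 mm tall. Stands upright, its z axis up, its origin the centre of its underside. Stays where it is.
- board_frame: Circuit board in a black tray-like frame, 100 x 140 x 22 mm, flat on the bench. Origin at the centre of its underside. Bystander.
- solder_spool: Spool of solder wire standing on its flange, 62 mm in diameter, 50 mm tall. Origin at the centre of its underside. Bystander.
- parts_bin: Small open parts tray on the bench to the left of the spill tray, 110 x 75 x 35 mm. Origin at the centre of its underside. Bystander.
- wrench: Steel wrench 160 mm long lying on the bench to the right of the spill tray, along its own x axis. Bystander.
Mind the look-alikes: they are no part of the job. What is shaped like the spray_can but blue or red is not meant.

How it is judged:
At the end, for the whole second after the job is handed in: Spray can and square bottle stand cap up on the tray floor (axis within 0.06 rad of vertical, height within 4 mm), bases inside the lips, at rest, let go; the four others still stand (0.06 rad) within 30 mm of their places; board frame, spool, parts tray and wrench within 40 mm of theirs (angle between each of spray_can, square_bottle's own x axis and vertical below 0.06 rad and height (world z) of spray_can between 0.0815 and 0.0895 m and x of spray_can in the frame of spill_tray between -0.034 and 0.034 m and y of spray_can in the frame of spill_tray between -0.26 and 0.26 m and linear speed of each of spray_can, square_bottle below 0.01 m/s and angular speed of each of spray_can, square_bottle below 0.1 rad/s and contact force between the fingers and spray_can below 0.05 N and height (world z) of square_bottle between 0.0715 and 0.0795 m and x of square_bottle in the frame of spill_tray between -0.034 and 0.034 m and y of square_bottle in the frame of spill_tray between -0.26 and 0.26 m and contact force between the fingers and square_bottle below 0.05 N and angle between each of tall_can, slim_can, round_bottle, flux_jar's own z axis and vertical below 0.06 rad and distance of each of tall_can, slim_can, round_bottle, flux_jar from where it was at the start of the episode below 0.03 m and distance of each of board_frame, solder_spool, parts_bin, wrench from where it was at the start of the episode below 0.04 m); the robot touches nothing.
It fails at once if the spray can is dropped, flung or let topple (faster than 0.6 m/s while not held) (linear speed of spray_can above 0.6 m/s and contact force between the fingers and spray_can below 0.2 N).
It fails at once if the square bottle is dropped, flung or let topple (faster than 0.6 m/s while not held) (linear speed of square_bottle above 0.6 m/s and contact force between the fingers and square_bottle below 0.2 N).
It fails at once if a container that still stands is shoved more than 30 mm or tilted more than 0.35 rad (distance of any of tall_can, slim_can, round_bottle, flux_jar from where it was at the start of the episode above 0.03 m or angle between any of tall_can, slim_can, round_bottle, flux_jar's own z axis and vertical above 0.35 rad).
It fails at once if the board frame, spool, parts tray or wrench is moved more than 40 mm (distance of any of board_frame, solder_spool, parts_bin, wrench from where it was at the start of the episode above 0.04 m).
It also fails if it takes over 58 s, if anything falls off the work surface, if the arm or the gripper's body presses on something with over 40 N, if the wrist force passes 120 N, or if a joint passes its speed limit or range.

## Working session

There is one attempt and no reset: what is moved stays moved. The work goes in short steps, Python scripts to look and compute and a tool call to move; the robot and the scene stay as the last step left them, time stands still between calls to the robot, and variables do not carry over. Pictures are saved under pics/ and viewed, and the job is handed in when it is done.

Besides the shell and the picture viewer there is one more tool, called after ">>>" by a JSON object that holds its "api" and its "payload", one argument or row to a line. step_arm: Moves the arm, as the interface text tells. Its arguments: {"type":"object","properties":{"linear":{"type":"array","items":{"type":"array","items":{"type":"number"}}},"spin":{"type":"array","items":{"type":"number"}},"jaw":{"type":"array","items":{"type":"number"}}},"required":["linear","spin","jaw"]}

```bash
ls; mkdir -p pics
python3 - <<'E'
from plant import arm
import cv2
s=arm.observe();print({k:(v if not hasattr(v,'round') else v) for k,v in s.items()})
for n in("scene","top"):
    d=arm.read_camera(n);cv2.imwrite(f"pics/{n}0.png",d["color"]);print(n,d["intrinsics"],d["k1"],d["camera_from_world"])
d=arm.read_camera("wrist");cv2.imwrite("pics/wrist0.png",d["color"]);print(d["intrinsics"],d["k1"],d["hand_eye"])
print(arm.grip_point_offset)
E
```

```text
pics
{'clock': 0.0, 'joints': array([ 1.19298785e+00,  2.76585098e-01,  1.50608562e+00, -6.96799466e-06,
        1.36070824e+00, -1.20991344e-01]), 'joint_velocities': array([ 0.00089919,  0.00132661, -0.00055862, -0.00143944,  0.00070492,
       -0.00280688]), 'effort': array([ 2.85206173e-03, -4.04572070e+01, -2.37229282e+01,  7.03776791e-02,
        3.47808783e-02, -1.77500824e-04]), 'ee_pos': array([0.14584884, 0.55562186, 0.20462933]), 'tool_rot': array([-2.17148233e-04,  1.28055200e-01,  9.91766640e-01, -8.66357725e-04]), 'ft_force': array([-0.24521212,  0.49839622, -1.52566528]), 'ft_torque': array([-0.00258628,  0.02568553,  0.0154356 ]), 'grip_width': 1.000521907829314}
scene [[348.95202503   0.         253.26526519]
 [  0.         348.95202503 193.19389237]
 [  0.           0.           1.        ]] 0.025771819217000655 [[ 0.33370777  0.94267148  0.00309999 -0.16564147]
 [ 0.70503191 -0.24739722 -0.66462367 -0.27906367]
 [-0.62575485  0.22397567 -0.74717185  1.37871415]
 [ 0.          0.          0.          1.        ]]
top [[415.69240031   0.         255.51848168]
 [  0.         415.69240031 186.26165302]
 [  0.           0.           1.        ]] -0.1124841911296158 [[-6.18243508e-03 -9.99980877e-01 -1.52779659e-04  1.14779027e-02]
 [-9.92988546e-01  6.15724063e-03 -1.18050139e-01  4.39980527e-01]
 [ 1.18048823e-01 -5.78128871e-04 -9.93007624e-01  1.23272713e+00]
 [ 0.00000000e+00  0.00000000e+00  0.00000000e+00  1.00000000e+00]]
[[264.32501594   0.         262.60672519]
 [  0.         264.32501594 194.83496091]
 [  0.           0.           1.        ]] -0.03898521799199751 [[ 7.21170586e-05 -9.61716017e-01 -2.74047983e-01  7.91497130e-02]
 [ 9.99999918e-01  1.78748111e-04 -3.64125538e-04 -2.58409644e-04]
 [ 3.99170921e-04 -2.74047934e-01  9.61715951e-01 -1.79696722e-01]
 [ 0.00000000e+00  0.00000000e+00  0.00000000e+00  1.00000000e+00]]
0.0188
```

View pics/scene0.png

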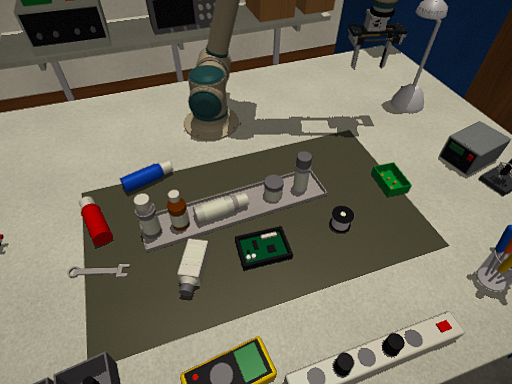

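View pics/top0.png

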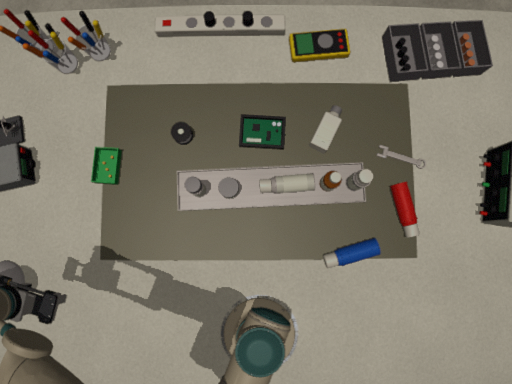

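View pics/wrist0.png

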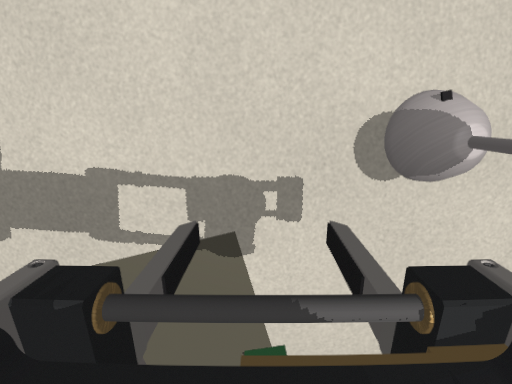

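```bash
cat > h.py <<'E'
import numpy as np, cv2
from plant import arm
def ray(d,uv,T=None):
    K=d["intrinsics"];k=d["k1"]
    p=np.array([(uv[0]-K[0,2])/K[0,0],(uv[1]-K[1,2])/K[1,1]]);q=p.copy()
    for _ in range(30): q=p/(1+k*(q@q))
    v=np.array([q[0],q[1],1.])
    M=np.linalg.inv(d["camera_from_world"]) if T is None else T
    return M[:3,3],M[:3,:3]@v
def plane(d,uv,z,T=None):
    o,v=ray(d,uv,T);return o+v*(z-o[2])/v[2]
def proj(d,P,T=None):
    M=d["camera_from_world"] if T is None else np.linalg.inv(T)
    c=M[:3,:3]@np.array(P)+M[:3,3];q=c[:2]/c[2];q=q*(1+d["k1"]*(q@q));K=d["intrinsics"]
    return np.array([K[0,0]*q[0]+K[0,2],K[1,1]*q[1]+K[1,2]])
def wristT(s,d):
    from scipy.spatial.transform import Rotation as R
    w,x,y,z=s["tool_rot"];M=np.eye(4);M[:3,:3]=R.from_quat([x,y,z,w]).as_matrix();M[:3,3]=s["ee_pos"];return M@d["hand_eye"]
E
python3 - <<'E'
import cv2,numpy as np
from h import *
for n in("top","scene"):
    im=cv2.imread(f"pics/{n}0.png")
    c=im[80:220,165:385] if n=="top" else im[140:300,120:340]
    f=3.6 if n=="top" else 3.6
    cv2.imwrite(f"pics/{n}0c.png",cv2.resize(c,None,fx=f,fy=f,interpolation=cv2.INTER_CUBIC))
E
```

```text
(no output)
```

View pics/top0c.png

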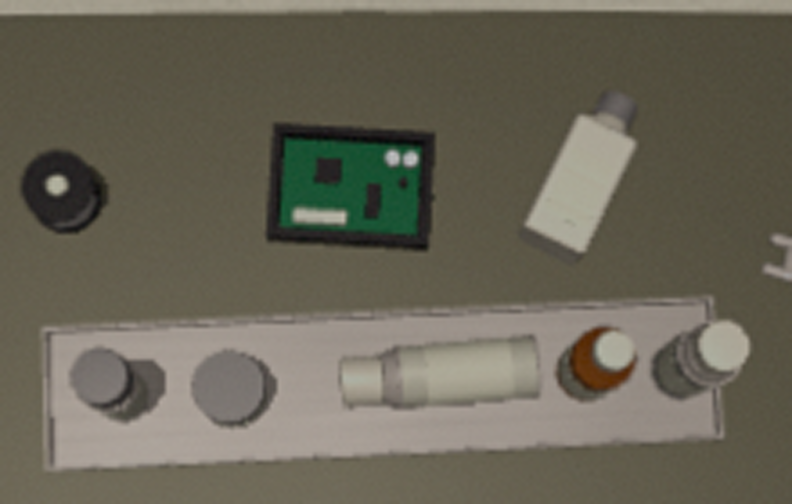

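View pics/scene0c.png

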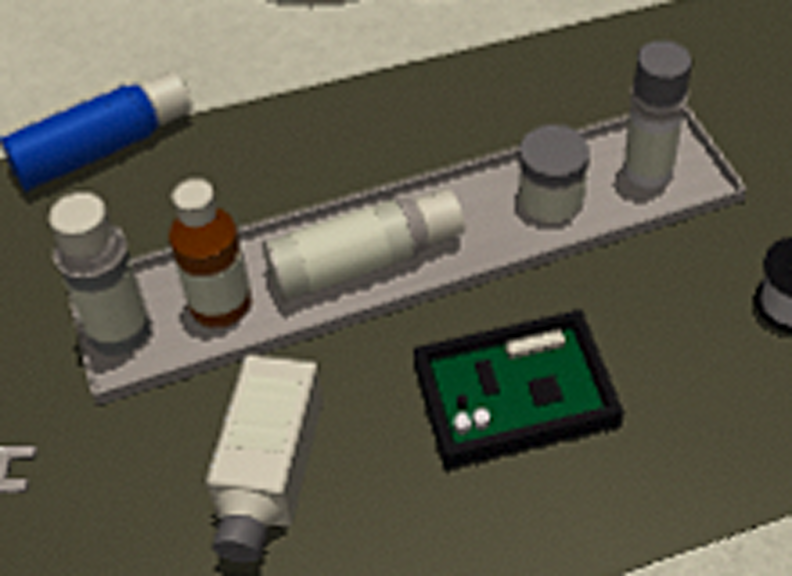

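Run:
```python
from h import *
d=arm.read_camera("top")
def f(n,u,v,z): 
    p=plane(d,(165+(u+.5)/3.6-.5,80+(v+.5)/3.6-.5),z);print(n,p.round(4));return p
for i,c in enumerate([(43,328),(712,298),(722,437),(45,468)]): f("tray%d"%i,*c,.016)
f("slim",102,377,.14);f("jar",229,385,.064);f("round",613,350,.138);f("tall",723,346,.15)
f("cap end",341,382,.029);f("cap/sh",383,380,.029);f("sh/body",402,377,.029);f("base",540,366,.029)
for c in[(524,228),(583,252),(586,113),(636,142)]: f("bot",*c,.056)
f("botcap",617,93,.035)
f("spool",60,188,.05);f("frame",350,186,.022)
```

```text
tray0 [0.4908 0.2515 0.016 ]
tray1 [ 0.5136 -0.3229  0.016 ]
tray2 [ 0.3936 -0.327   0.016 ]
tray3 [0.371  0.2479 0.016 ]
slim [0.4329 0.1815 0.14  ]
jar [0.4351 0.0889 0.064 ]
round [ 0.4516 -0.2118  0.138 ]
tall [ 0.4526 -0.2946  0.15  ]
cap end [ 0.4412 -0.0029  0.029 ]
cap/sh [ 0.4427 -0.0381  0.029 ]
sh/body [ 0.4451 -0.0541  0.029 ]
base [ 0.4537 -0.1706  0.029 ]
bot [ 0.5663 -0.1562  0.056 ]
bot [ 0.5458 -0.2051  0.056 ]
bot [ 0.6657 -0.2114  0.056 ]
bot [ 0.6404 -0.2531  0.056 ]
botcap [ 0.69   -0.2428  0.035 ]
spool [0.6048 0.2329 0.05  ]
frame [ 0.6116 -0.0119  0.022 ]
```

```bash
cat >> h.py <<'E'
def go(x,y,z,az=None):
    from scipy.spatial.transform import Rotation as R
    s=arm.observe();w,a,b,c=s["tool_rot"];M=R.from_quat([a,b,c,w]).as_matrix()
    cur=np.degrees(np.arctan2(M[1,0],M[0,0]))
    sh=M.T@(np.array([x,y,z])-s["ee_pos"])*100
    print("t",round(s["clock"],2),"pos",s["ee_pos"].round(4),"az",cur.round(2),"tilt",M[:,2].round(3),"j6",s["joints"][5].round(2),"F",s["ft_force"].round(1),"w",round(float(s["grip_width"])*9.4,2),"| shift",sh.round(2),"spin",None if az is None else round((cur-az+180)%360-180,2))
E
python3 -c "
from h import *
go(.4424,-.019,.2,94.3)"
```

```text
t 0.2 pos [0.1459 0.5558 0.2049] az 165.29 tilt [-0.    -0.001 -1.   ] j6 -0.12 F [0.1 1.1 0.1] w 9.42 | shift [-43.27 -48.07   0.54] spin 70.99
```

>>> {"api": "step_arm", "payload": {
  "linear": [
    [-43.3,-48.1,0],
    [-43.3,-48.1,0],
    [-43.3,-48.1,0],
    [-43.3,-48.1,0],
    [-43.3,-48.1,0]
  ],
  "spin": [71,71,71,71,71],
  "jaw": [7,7,7,7,7]
}}

```text
clock: 0.7
ee_pos: [0.261, 0.3322, 0.2054]
tool_rot: [0.0, 0.485, 0.875, 0.0]
ft_force: [0.8, 0.6, 0.9]
grip_width: 0.742
```

```bash
python3 -c "
from h import *
go(.4424,-.019,.2,94.3)"
```

```text
t 0.7 pos [0.261  0.3322 0.2054] az 122.02 tilt [ 0.  0. -1.] j6 0.18 F [0.8 0.6 0.9] w 6.98 | shift [-39.4   -3.24   0.55] spin 27.72
```

>>> {"api": "step_arm", "payload": {
  "linear": [
    [-39.4,-3.2,0],
    [-39.4,-3.2,0],
    [-39.4,-3.2,0],
    [-39.4,-3.2,0],
    [-39.4,-3.2,0]
  ],
  "spin": [27.7,27.7,27.7,27.7,27.7],
  "jaw": [7,7,7,7,7]
}}

```text
clock: 1.2
ee_pos: [0.3772, 0.1107, 0.2057]
tool_rot: [0.0, 0.678, 0.735, 0.0]
ft_force: [1.2, -0.4, -0.0]
grip_width: 0.749
```

```bash
python3 -c "
from h import *
go(.4424,-.019,.2,94.3)"
```

```text
t 1.2 pos [0.3772 0.1107 0.2057] az 94.58 tilt [ 0.001  0.    -1.   ] j6 0.03 F [ 1.2 -0.4 -0. ] w 7.04 | shift [-13.45   5.46   0.57] spin 0.28
```

>>> {"api": "step_arm", "payload": {
  "linear": [
    [-13.45,5.45,0],
    [-13.45,5.45,0],
    [-13.45,5.45,0],
    [-13.45,5.45,8],
    [-13.45,5.45,8]
  ],
  "spin": [0.3,0.3,0.3,0.3,0.3],
  "jaw": [7,7,7,7,7]
}}

```text
clock: 1.7
ee_pos: [0.4416, -0.0187, 0.1236]
tool_rot: [-0.001, 0.681, 0.732, -0.0]
ft_force: [-0.3, 0.5, -0.4]
grip_width: 0.746
```

```bash
python3 -c "
from h import *
s=arm.observe()
d=arm.read_camera('wrist');cv2.imwrite('pics/w1.png',d['color'])
go(.4424,-.019,.010,94.3)
d=arm.read_camera('top');cv2.imwrite('pics/t1.png',cv2.resize(d['color'][80:220,165:385],None,fx=3.6,fy=3.6,interpolation=2))"
```

```text
t 1.75 pos [ 0.4376 -0.0173  0.1195] az 94.18 tilt [-0.011  0.002 -1.   ] j6 -0.27 F [-2.   0.6 -2.6] w 7.03 | shift [-0.23  0.58 10.95] spin -0.12
```

View pics/w1.png

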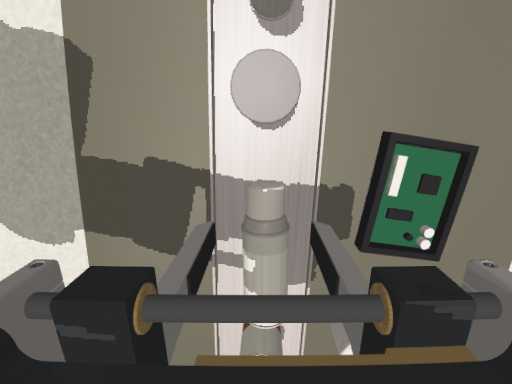

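View pics/t1.png

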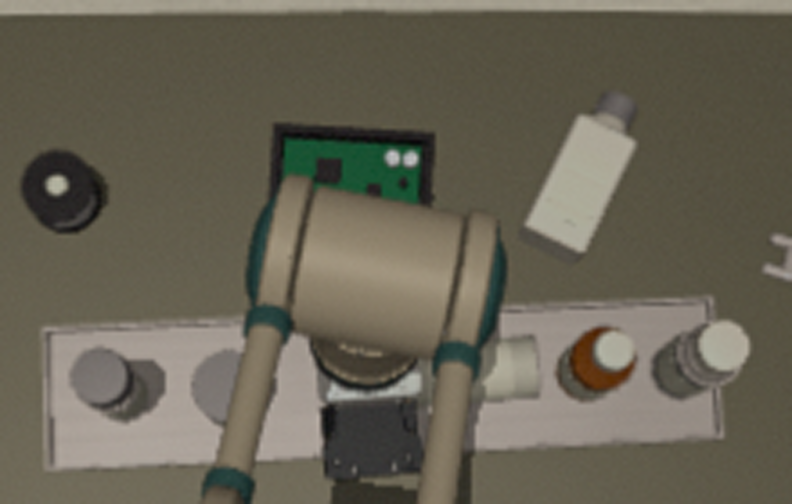

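```bash
python3 -c "
from h import *
s=arm.observe();d=arm.read_camera('wrist');cv2.imwrite('pics/w2.png',d['color'])
T=wristT(s,d)
for uv,z in [((247,200),.029),((285,200),.029),((266,184),.05),((266,187),.029),((266,217),.05),((243,250),.029),((289,250),.029),((266,86),.064)]: print(uv,plane(d,uv,z,T).round(4))
go(.4424,-.019,.010,94.3)
"
```

```text
(247, 200) [ 0.4215 -0.0222  0.029 ]
(285, 200) [ 0.4623 -0.019   0.029 ]
(266, 184) [0.4401 0.0021 0.05  ]
(266, 187) [ 0.4408 -0.0062  0.029 ]
(266, 217) [ 0.4427 -0.0322  0.05  ]
(243, 250) [ 0.4203 -0.0821  0.029 ]
(289, 250) [ 0.4727 -0.078   0.029 ]
(266, 86) [0.4332 0.09   0.064 ]
t 1.85 pos [ 0.4403 -0.017   0.1241] az 94.28 tilt [-0.005  0.001 -1.   ] j6 -0.27 F [0.7 0.7 0.9] w 6.99 | shift [-0.23  0.24 11.41] spin -0.02
```

>>> {"api": "step_arm", "payload": {
  "linear": [
    [0.1,0.2,5],
    [0.1,0.2,10],
    [0.1,0.2,11.4],
    [0.1,0.2,11.4],
    [0.1,0.2,11.4]
  ],
  "spin": [0,0,0,0,0],
  "jaw": [7,7,7,7,7]
}}

```text
clock: 2.35
ee_pos: [0.4459, -0.016, 0.0131]
tool_rot: [0.002, 0.68, 0.733, 0.001]
ft_force: [-0.2, -0.0, 1.2]
grip_width: 0.745
```

```bash
python3 -c "
from h import *
s=arm.observe();d=arm.read_camera('wrist');cv2.imwrite('pics/w3.png',d['color'])
go(.442,-.016,.010,94.3)
"
```

```text
t 2.4 pos [ 0.4462 -0.0161  0.0135] az 94.35 tilt [ 0.005 -0.001 -1.   ] j6 -0.27 F [-0.1  0.3 -0.5] w 7.01 | shift [ 0.04 -0.42  0.34] spin 0.05
```

View pics/w3.png

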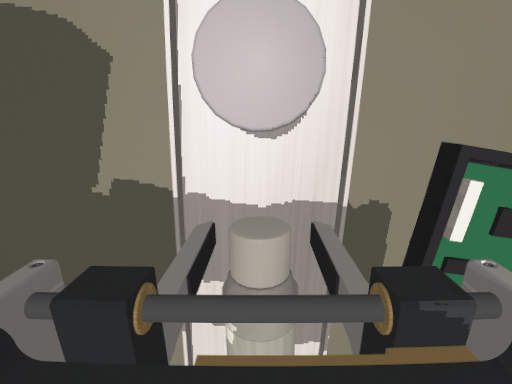

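>>> {"api": "step_arm", "payload": {
  "linear": [
    [0,-0.4,0.3],
    [0,-0.4,0.3],
    [0,-0.4,0.3],
    [0,-0.4,0.3],
    [0,-0.4,0.3]
  ],
  "spin": [0,0,0,0,0],
  "jaw": [7,3,3,3,3]
}}

```text
clock: 2.9
ee_pos: [0.4403, -0.0163, 0.0087]
tool_rot: [0.0, 0.68, 0.733, 0.0]
ft_force: [-0.1, -0.0, -0.3]
grip_width: 0.44
```

>>> {"api": "step_arm", "payload": {
  "linear": [
    [0,0,-1],
    [0,0,-2],
    [0,0,-3],
    [0,0,-4],
    [0,0,-4]
  ],
  "spin": [0,0,0,0,0],
  "jaw": [3,3,3,3,3]
}}

```text
clock: 3.4
ee_pos: [0.4411, -0.0164, 0.0501]
tool_rot: [0.001, 0.68, 0.733, 0.001]
ft_force: [-0.4, 0.5, -1.6]
grip_width: 0.441
```

```bash
cat > look.py <<'E'
from h import *
import sys
n=sys.argv[1]
for c,sl in (("scene",(slice(120,300),slice(110,350))),("wrist",None)):
    d=arm.read_camera(c);im=d["color"]
    if c=="scene": im=cv2.resize(im[sl],None,fx=3.2,fy=3.2,interpolation=2)
    cv2.imwrite(f"pics/{n}_{c}.png",im)
go(*[float(x) for x in sys.argv[2:]])
E
python3 look.py a1 .442 -.016 .2 94.3
```

```text
t 3.5 pos [ 0.4404 -0.0163  0.049 ] az 94.32 tilt [ 0.002 -0.    -1.   ] j6 -0.27 F [ 1.1 -0.1 -2.2] w 4.14 | shift [ 1.00e-02  1.90e-01 -1.51e+01] spin 0.02
```

View pics/a1_scene.png

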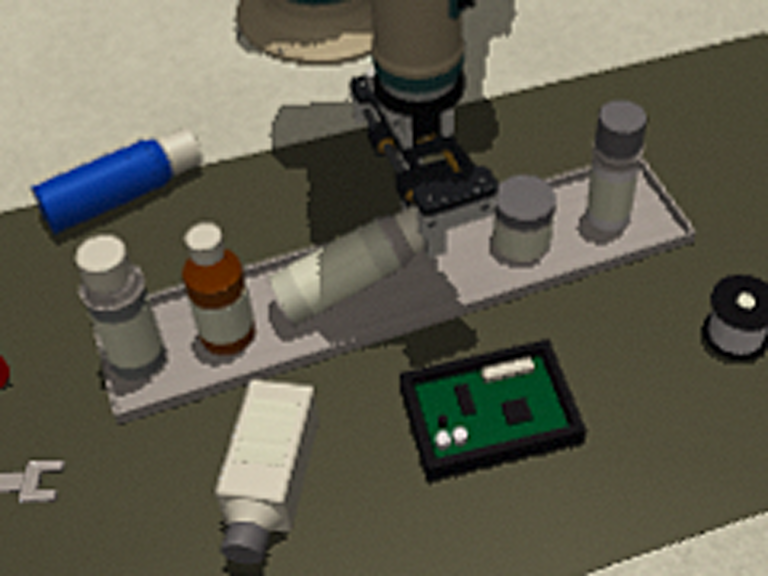

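View pics/a1_wrist.png

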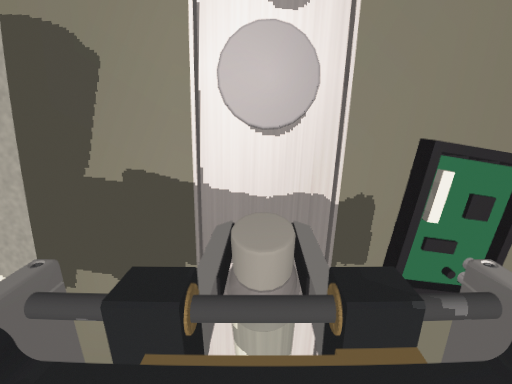

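>>> {"api": "step_arm", "payload": {
  "linear": [
    [0,0,-1.2],
    [0,0,-2.4],
    [0,0,-3.6],
    [0,0,-4.8],
    [0,0,-6]
  ],
  "spin": [0,0,0,0,0],
  "jaw": [3,3,3,3,3]
}}

```text
clock: 4.0
ee_pos: [0.4391, -0.0161, 0.1083]
tool_rot: [-0.001, 0.68, 0.733, -0.0]
ft_force: [0.1, 0.5, -2.6]
grip_width: 0.442
```

>>> {"api": "step_arm", "payload": {
  "linear": [
    [0,0,-1.2],
    [0,0,-2.4],
    [0,0,-3.6],
    [0,0,-4.8],
    [0,0,-5]
  ],
  "spin": [0,0,0,0,0],
  "jaw": [3,3,3,3,3]
}}

```text
clock: 4.5
ee_pos: [0.4402, -0.0163, 0.159]
tool_rot: [0.001, 0.68, 0.733, 0.0]
ft_force: [0.8, -0.4, -3.4]
grip_width: 0.44
```

```bash
python3 look.py a2 .442 -.016 .2 94.3
```

```text
t 4.6 pos [ 0.4396 -0.0162  0.1581] az 94.31 tilt [-0.  0. -1.] j6 -0.27 F [-0.7  0.2 -3. ] w 4.17 | shift [ 0.    0.24 -4.19] spin 0.01
```

View pics/a2_scene.png

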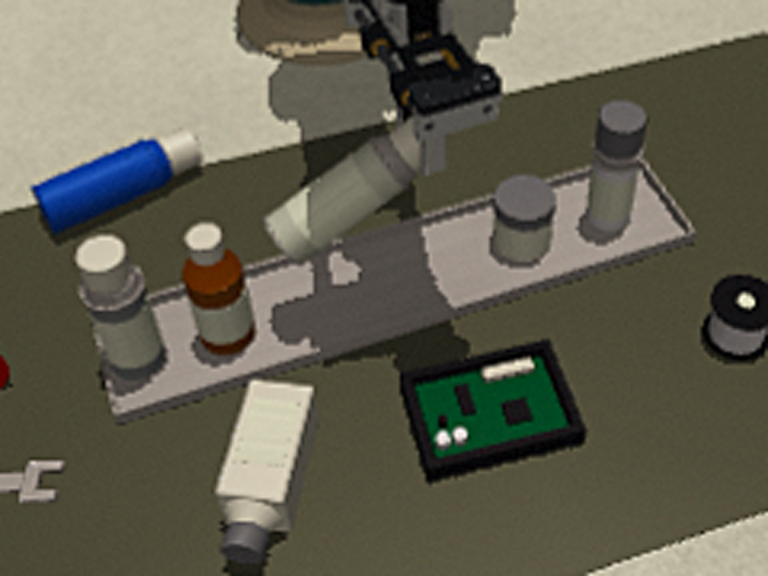

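View pics/a2_wrist.png

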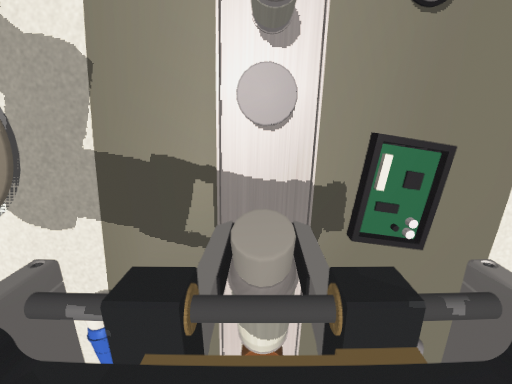

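>>> {"api": "step_arm", "payload": {
  "linear": [
    [0,0,-5],
    [0,0,-10],
    [0,0,-5],
    [0,0,-10],
    [0,0,-10]
  ],
  "spin": [0,0,0,0,0],
  "jaw": [3,3,3,3,3]
}}

```text
clock: 5.1
ee_pos: [0.4288, -0.0139, 0.2507]
tool_rot: [-0.009, 0.68, 0.733, -0.006]
ft_force: [3.3, 0.4, -1.3]
grip_width: 0.442
```

```bash
python3 look.py a3 .442 -.016 .2 94.3
```

```text
t 5.2 pos [ 0.4399 -0.0164  0.2576] az 94.32 tilt [ 0. -0. -1.] j6 -0.27 F [ 1.4  0.6 -1.9] w 4.16 | shift [0.03 0.21 5.76] spin 0.02
```

View pics/a3_scene.png

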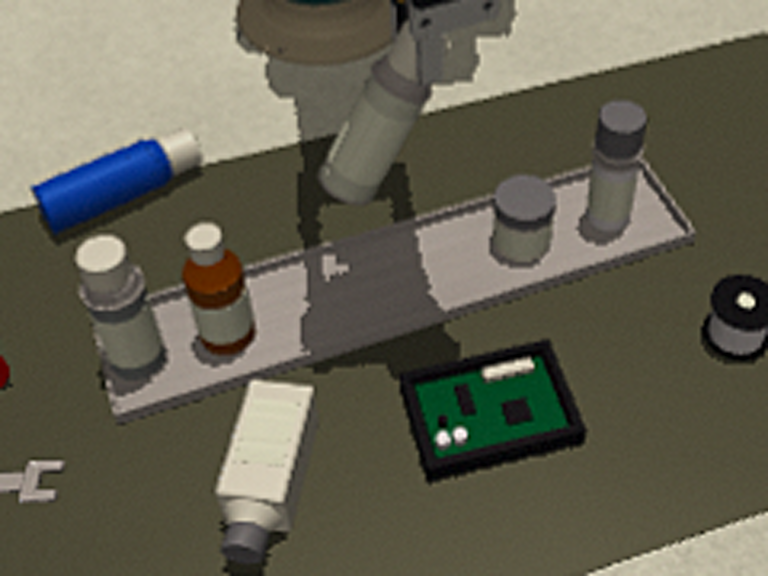

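>>> {"api": "step_arm", "payload": {
  "linear": [
    [0,0,-3],
    [-2.5,0,-3],
    [-4,0,-3],
    [-4.5,0,-3],
    [-4.5,0,-3]
  ],
  "spin": [0,0,0,0,0],
  "jaw": [3,3,3,3,3]
}}

```text
clock: 5.7
ee_pos: [0.4449, -0.062, 0.2892]
tool_rot: [0.001, 0.68, 0.733, 0.001]
ft_force: [0.1, 0.3, -2.5]
grip_width: 0.44
```

```bash
python3 look.py a4 .442 -.016 .2 94.3
```

```text
t 5.8 pos [ 0.444  -0.0609  0.2888] az 94.31 tilt [ 0.001  0.001 -1.   ] j6 -0.37 F [ 0.1 -0.2 -2.3] w 4.16 | shift [4.49 0.13 8.88] spin 0.01
```

View pics/a4_scene.png

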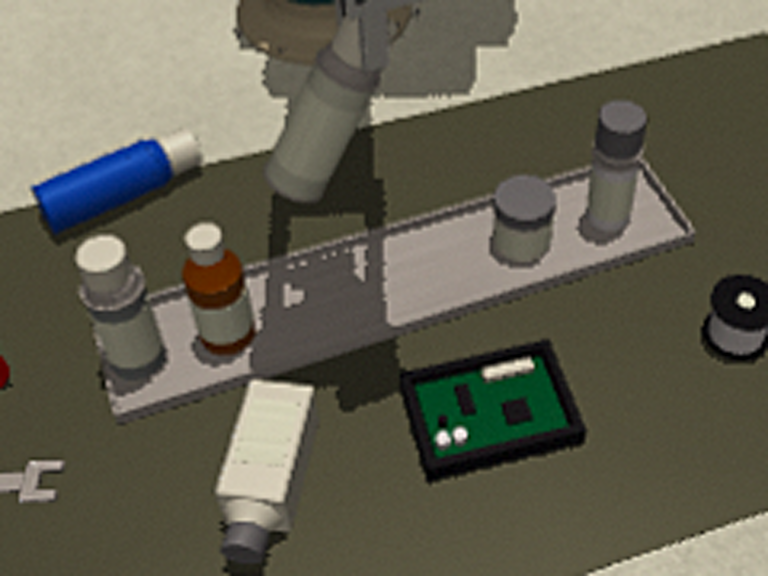

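View pics/a4_wrist.png

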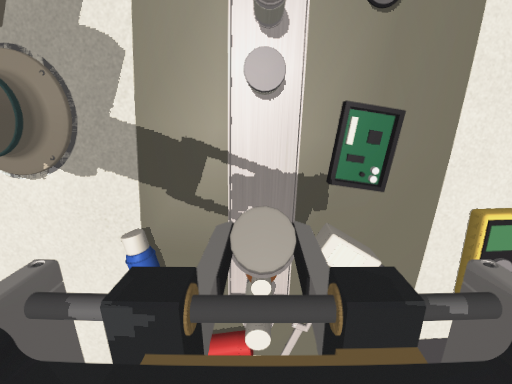

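>>> {"api": "step_arm", "payload": {
  "linear": [
    [1,0,0],
    [2.5,0,0],
    [4,0,0],
    [5.5,0,0],
    [6,0,0]
  ],
  "spin": [0,0,0,0,0],
  "jaw": [3,3,3,3,3]
}}

```text
clock: 6.3
ee_pos: [0.4382, 0.001, 0.2886]
tool_rot: [-0.0, 0.679, 0.734, 0.001]
ft_force: [0.7, 0.3, -1.7]
grip_width: 0.445
```

>>> {"api": "step_arm", "payload": {
  "linear": [
    [0,0,4.5],
    [-3.5,0,1],
    [-6,0,-1],
    [-7,0,-1.5],
    [-7,0,-1.5]
  ],
  "spin": [0,0,0,0,0],
  "jaw": [3,3,3,3,3]
}}

```text
clock: 6.8
ee_pos: [0.4451, -0.072, 0.3046]
tool_rot: [0.001, 0.681, 0.733, 0.001]
ft_force: [0.3, 0.2, -3.0]
grip_width: 0.439
```

```bash
python3 look.py a5 .442 -.016 .2 94.3
```

```text
t 6.9 pos [ 0.4441 -0.0704  0.3035] az 94.31 tilt [ 0.     0.001 -1.   ] j6 -0.39 F [-0.2 -0.1 -2.7] w 4.12 | shift [ 5.42  0.19 10.36] spin 0.01
```

View pics/a5_scene.png

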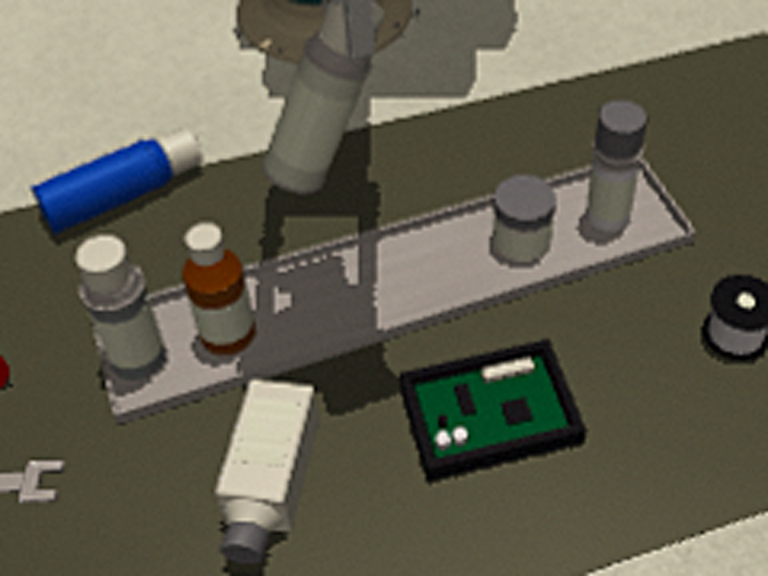

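```bash
cat > tilt.py <<'E'
from h import *
# predicted crop pixels of base centre / shoulder centre for tilt from vertical
s=arm.observe();d=arm.read_camera("scene")
from scipy.spatial.transform import Rotation as R
w,a,b,c=s["tool_rot"];M=R.from_quat([a,b,c,w]).as_matrix()
g=s["ee_pos"]-M[:,2]*.0188
import sys
L=float(sys.argv[1]);r=float(sys.argv[2]);sg=float(sys.argv[3]) if len(sys.argv)>3 else 1
for th in range(-10,60,5):
    t=np.radians(th);u=-M[:,2]*np.cos(t)+sg*M[:,0]*np.sin(t)  # towards cap
    n=sg*M[:,0]*np.cos(t)+M[:,2]*np.sin(t)
    bc=g-u*L
    f=lambda P:((proj(d,P)-[110,120])*3.2).round().astype(int)
    print(th,"base",f(bc),"edges",f(bc+n*r),f(bc-n*r),f(bc+M[:,1]*r),f(bc-M[:,1]*r))
E
python3 tilt.py .15 .026
```

```text
-10 base [390 150] edges [417 138] [362 162] [401 170] [379 131]
-5 base [376 156] edges [404 145] [347 166] [387 176] [365 137]
0 base [361 161] edges [390 152] [333 169] [372 180] [351 141]
5 base [347 164] edges [376 158] [318 171] [358 184] [337 145]
10 base [332 167] edges [361 163] [303 172] [343 188] [322 148]
15 base [318 169] edges [346 166] [288 172] [328 190] [308 150]
20 base [303 170] edges [332 169] [274 171] [313 191] [293 150]
25 base [289 170] edges [317 171] [260 169] [299 191] [279 150]
30 base [274 169] edges [302 172] [246 165] [284 190] [265 149]
35 base [260 167] edges [287 172] [232 161] [270 188] [251 146]
40 base [247 163] edges [273 171] [219 155] [256 184] [238 143]
45 base [234 159] edges [259 169] [207 149] [243 180] [225 138]
50 base [221 153] edges [245 165] [196 141] [230 175] [212 133]
55 base [209 147] edges [231 161] [185 132] [218 168] [200 126]
```

```bash
python3 -c "
from h import *
go(.4405,.044,.16,94.3)"
```

```text
t 6.95 pos [ 0.4439 -0.0701  0.3033] az 94.35 tilt [-0.     0.001 -1.   ] j6 -0.39 F [-0.6 -0.1 -2.7] w 4.16 | shift [11.39  0.53 14.34] spin 0.05
```

>>> {"api": "step_arm", "payload": {
  "linear": [
    [1,0.1,1],
    [2.5,0.2,3],
    [4.5,0.3,5.5],
    [6.5,0.4,8],
    [8.5,0.4,10.5]
  ],
  "spin": [0,0,0,0,0],
  "jaw": [3,3,3,3,3]
}}

```text
clock: 7.45
ee_pos: [0.4407, 0.0163, 0.1967]
tool_rot: [-0.001, 0.68, 0.734, 0.0]
ft_force: [0.5, 0.1, -3.5]
grip_width: 0.441
```

>>> {"api": "step_arm", "payload": {
  "linear": [
    [1.5,0.1,1.5],
    [2.5,0.1,2.7],
    [2.9,0.1,3.6],
    [2.9,0.1,3.9],
    [2.9,0.1,3.9]
  ],
  "spin": [0,0,0,0,0],
  "jaw": [3,3,3,3,3]
}}

```text
clock: 7.95
ee_pos: [0.44, 0.0431, 0.159]
tool_rot: [-0.0, 0.68, 0.733, -0.0]
ft_force: [-0.4, 0.2, -1.7]
grip_width: 0.439
```

```bash
python3 look.py a6 .4405 .044 .16 94.3; python3 tilt.py .15 .026
```

```text
t 8.05 pos [0.4409 0.0427 0.1599] az 94.29 tilt [ 0.001 -0.    -1.   ] j6 -0.14 F [ 0.  -0.5 -2.1] w 4.14 | shift [ 0.13 -0.03 -0.01] spin -0.01
-10 base [505 227] edges [529 216] [481 238] [516 245] [494 209]
-5 base [493 232] edges [517 223] [469 242] [504 251] [482 214]
0 base [481 237] edges [505 229] [456 245] [492 255] [470 219]
5 base [469 240] edges [493 234] [444 247] [480 259] [458 222]
10 base [456 243] edges [480 238] [432 248] [467 262] [446 225]
15 base [444 245] edges [468 242] [420 248] [455 264] [434 227]
20 base [432 246] edges [456 245] [408 248] [443 265] [422 228]
25 base [421 247] edges [443 247] [397 247] [431 266] [410 228]
30 base [409 246] edges [431 248] [386 244] [420 265] [399 227]
35 base [398 245] edges [419 248] [376 241] [408 264] [388 226]
40 base [387 243] edges [408 248] [366 237] [398 262] [377 224]
45 base [377 239] edges [396 246] [357 232] [387 259] [367 220]
50 base [367 235] edges [385 244] [349 226] [378 255] [357 216]
55 base [358 230] edges [375 241] [341 219] [369 250] [349 211]
```

View pics/a6_scene.png

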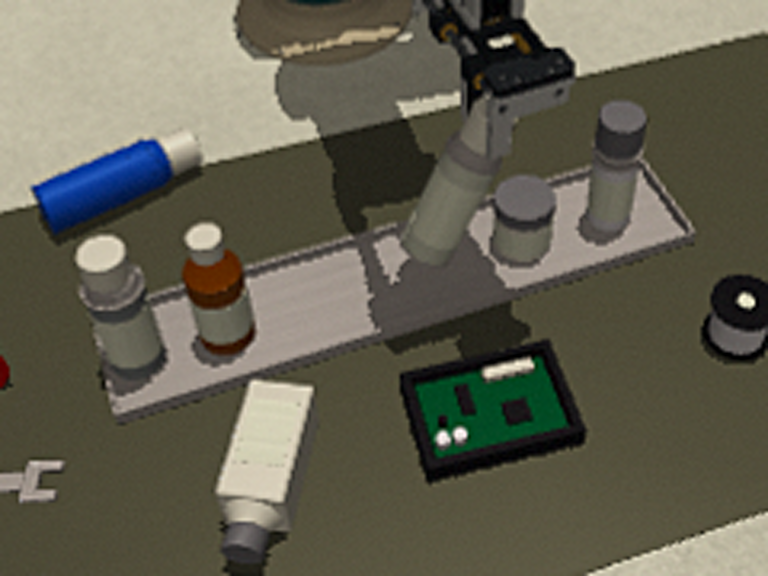

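>>> {"api": "step_arm", "payload": {
  "linear": [
    [0,0,1],
    [0,0,2],
    [0,0,2.6],
    [-0.3,0,3],
    [-0.8,0,3]
  ],
  "spin": [0,0,0,0,0],
  "jaw": [3,3,3,3,3]
}}

```text
clock: 8.6
ee_pos: [0.4421, 0.0377, 0.1328]
tool_rot: [-0.001, 0.681, 0.733, 0.003]
ft_force: [-4.3, 6.7, 26.6]
grip_width: 0.442
```

```bash
python3 look.py a7 .4405 .044 .13 94.3; python3 tilt.py .15 .026|sed -n '3,9p'
```

```text
t 8.7 pos [0.4423 0.0368 0.1329] az 94.19 tilt [ 0.004  0.004 -1.   ] j6 -0.15 F [-3.7  5.4 22.5] w 4.12 | shift [ 0.73 -0.13  0.29] spin -0.11
0 base [476 257] edges [500 249] [452 265] [487 276] [465 239]
5 base [464 261] edges [488 254] [440 267] [475 279] [453 243]
10 base [452 264] edges [475 259] [428 269] [463 282] [441 246]
15 base [440 266] edges [463 262] [416 269] [450 285] [430 248]
20 base [428 267] edges [451 265] [404 269] [438 286] [418 249]
25 base [416 268] edges [439 268] [393 268] [427 287] [406 249]
30 base [405 267] edges [427 269] [382 266] [415 287] [395 249]
```

View pics/a7_scene.png

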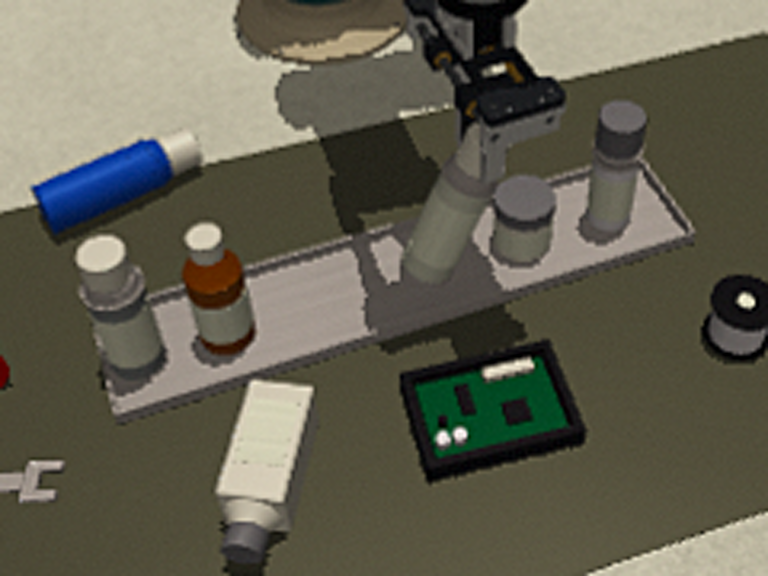

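>>> {"api": "step_arm", "payload": {
  "linear": [
    [-0.6,0,-0.1],
    [-1.2,0,-0.1],
    [-1.8,0,-0.1],
    [-2.4,0,-0.1],
    [-2.4,0,-0.1]
  ],
  "spin": [0,0,0,0,0],
  "jaw": [3,3,3,3,3]
}}

```text
clock: 9.25
ee_pos: [0.4447, 0.0111, 0.1338]
tool_rot: [0.001, 0.68, 0.733, 0.002]
ft_force: [-3.1, 2.0, 21.5]
grip_width: 0.441
```

```bash
python3 look.py a8 .4405 .044 .13 94.3; python3 tilt.py .15 .026|sed -n '1,9p'
```

```text
t 9.35 pos [0.4447 0.0113 0.1338] az 94.25 tilt [ 0.005  0.001 -1.   ] j6 -0.21 F [-3.5  1.7 21.9] w 4.13 | shift [ 3.29 -0.18  0.38] spin -0.05
-10 base [476 255] edges [500 245] [453 266] [487 274] [466 237]
-5 base [464 261] edges [488 251] [440 270] [475 279] [454 243]
0 base [452 265] edges [476 257] [428 273] [463 284] [442 247]
5 base [440 269] edges [464 262] [415 275] [450 288] [430 250]
10 base [428 272] edges [452 267] [403 277] [438 291] [418 253]
15 base [416 274] edges [439 270] [391 277] [426 293] [406 255]
20 base [403 275] edges [427 273] [379 277] [414 294] [394 257]
25 base [392 276] edges [415 275] [368 276] [402 295] [382 257]
30 base [380 275] edges [402 277] [357 274] [390 295] [370 257]
```

View pics/a8_scene.png

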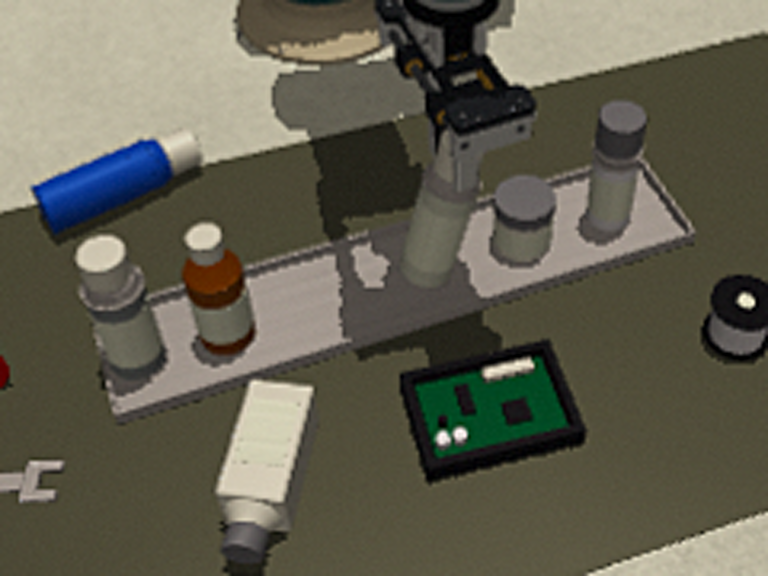

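>>> {"api": "step_arm", "payload": {
  "linear": [
    [-0.6,0,-0.1],
    [-1.2,0,-0.1],
    [-1.8,0,0],
    [-2.2,0,0.1],
    [-2.2,0,0.1]
  ],
  "spin": [0,0,0,0,0],
  "jaw": [3,3,3,3,3]
}}

```text
clock: 9.9
ee_pos: [0.4466, -0.0118, 0.1324]
tool_rot: [0.002, 0.68, 0.733, 0.001]
ft_force: [-2.0, -0.0, 18.0]
grip_width: 0.436
```

```bash
python3 look.py a9 .4405 .044 .13 94.3; python3 tilt.py .15 .026|sed -n '1,6p'
```

```text
t 10.0 pos [ 0.4466 -0.0116  0.1324] az 94.28 tilt [ 0.005 -0.001 -1.   ] j6 -0.26 F [-2.6 -0.6 18.9] w 4.13 | shift [ 5.59 -0.19  0.23] spin -0.02
-10 base [455 264] edges [479 253] [431 275] [466 282] [444 246]
-5 base [443 269] edges [467 259] [418 278] [453 288] [432 251]
0 base [430 273] edges [455 265] [406 282] [441 292] [420 255]
5 base [418 277] edges [443 270] [393 284] [428 296] [408 259]
10 base [406 280] edges [430 275] [381 285] [416 299] [396 261]
15 base [393 282] edges [418 279] [369 286] [403 302] [384 264]
```

View pics/a9_scene.png

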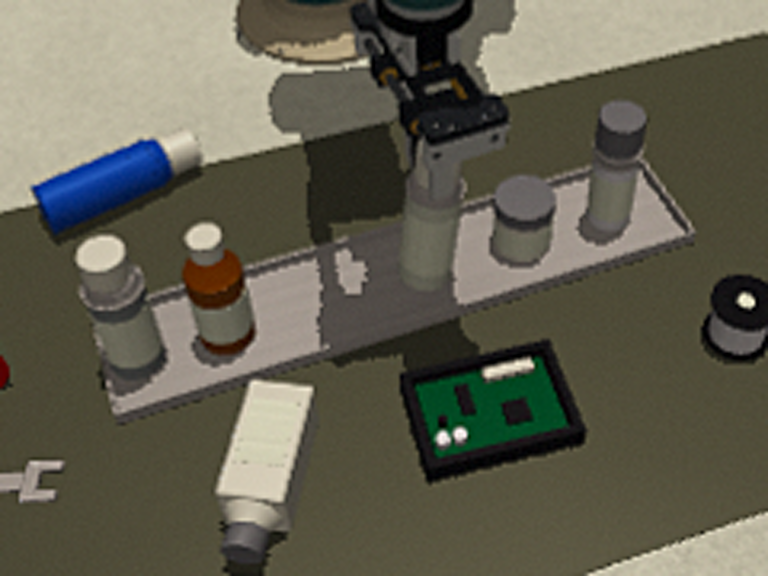

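View pics/a9_wrist.png

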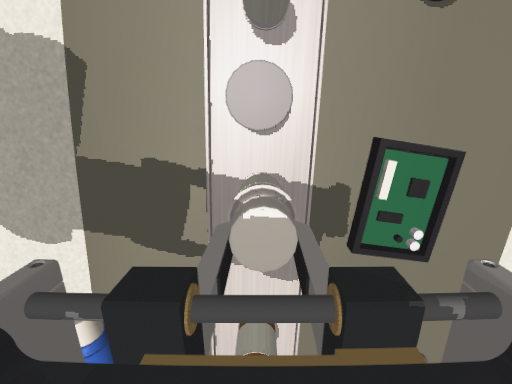

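>>> {"api": "step_arm", "payload": {
  "linear": [
    [0,0,-0.1],
    [0,0,-0.15],
    [0,0,-0.15],
    [0,0,-0.15],
    [0,0,-0.15]
  ],
  "spin": [0,0,0,0,0],
  "jaw": [3,3,3,3,3]
}}

```text
clock: 10.55
ee_pos: [0.4462, -0.0112, 0.1326]
tool_rot: [0.002, 0.68, 0.733, 0.001]
ft_force: [-1.3, -0.7, 9.1]
grip_width: 0.436
```

```bash
python3 -c "
from h import *
go(.4405,.044,.13,94.3)"
```

```text
t 10.55 pos [ 0.4462 -0.0112  0.1326] az 94.29 tilt [ 0.004 -0.    -1.   ] j6 -0.26 F [-1.3 -0.7  9.1] w 4.09 | shift [ 5.54 -0.15  0.25] spin -0.01
```

>>> {"api": "step_arm", "payload": {
  "linear": [
    [0,0,-0.1],
    [0,0,-0.1],
    [0,0,-0.1],
    [0,0,-0.1],
    [0,0,-0.1]
  ],
  "spin": [0,0,0,0,0],
  "jaw": [3,3,4.5,5,6.4]
}}

```text
clock: 11.05
ee_pos: [0.4437, -0.0109, 0.1314]
tool_rot: [-0.001, 0.68, 0.733, -0.001]
ft_force: [0.1, -0.3, 0.4]
grip_width: 0.58
```

```bash
python3 look.py b1 .4405 .044 .13 94.3
```

```text
t 11.15 pos [ 0.444  -0.0109  0.1315] az 94.32 tilt [-0.001  0.    -1.   ] j6 -0.26 F [0.4 0.9 0. ] w 6.21 | shift [5.5  0.07 0.16] spin 0.02
```

View pics/b1_scene.png

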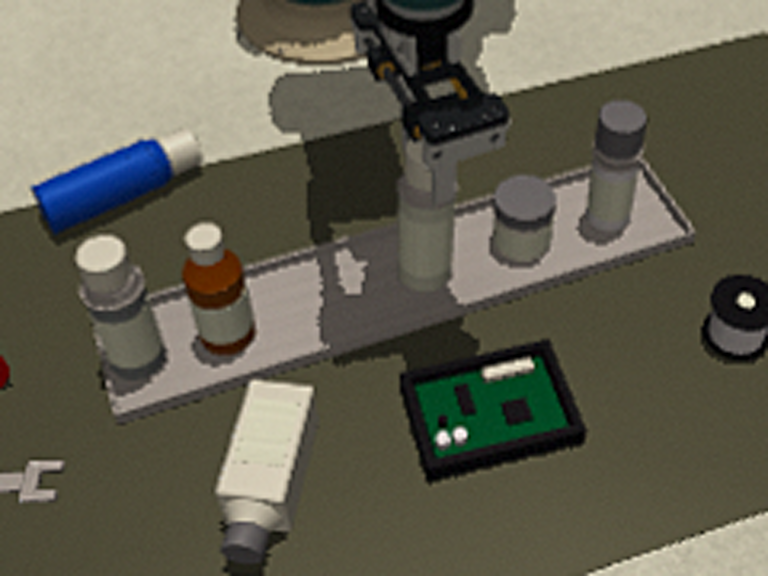

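View pics/b1_wrist.png

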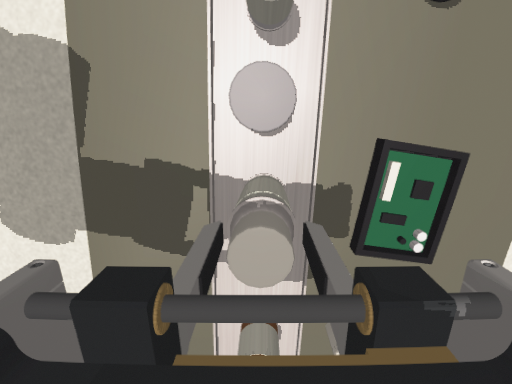

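>>> {"api": "step_arm", "payload": {
  "linear": [
    [0,0,0],
    [0,0,-2],
    [0,0,-6],
    [0,0,-9],
    [0,0,-9]
  ],
  "spin": [0,0,0,0,0],
  "jaw": [7.0,7.0,7.0,7.0,7.0]
}}

```text
clock: 11.65
ee_pos: [0.4472, -0.0114, 0.2258]
tool_rot: [0.004, 0.68, 0.733, 0.002]
ft_force: [0.1, 0.1, -0.3]
grip_width: 0.748
```

```bash
python3 look.py b2 .6734 -.243 .20 152
```

```text
t 11.75 pos [ 0.4444 -0.0109  0.222 ] az 94.32 tilt [ 0.001 -0.    -1.   ] j6 -0.26 F [-0.2 -0.2 -0.2] w 7.0 | shift [-24.87  21.09   2.22] spin -57.68
```

View pics/b2_scene.png

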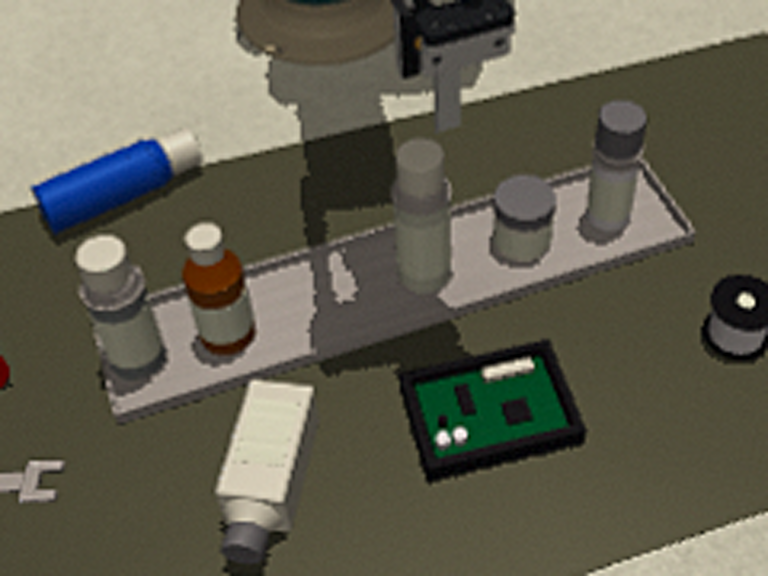

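>>> {"api": "step_arm", "payload": {
  "linear": [
    [-24.9,21.1,0],
    [-24.9,21.1,0],
    [-24.9,21.1,0],
    [-24.9,21.1,0],
    [-24.9,21.1,0]
  ],
  "spin": [-57.7,-57.7,-57.7,-57.7,-57.7],
  "jaw": [7,7,7,7,7]
}}

```text
clock: 12.25
ee_pos: [0.62, -0.19, 0.2193]
tool_rot: [-0.002, 0.361, 0.932, 0.0]
ft_force: [1.3, 0.7, 0.5]
grip_width: 0.745
```

```bash
python3 -c "
from h import *
go(.6734,-.243,.2,152)"
```

```text
t 12.25 pos [ 0.62   -0.19    0.2193] az 137.63 tilt [-0.004  0.002 -1.   ] j6 -1.24 F [1.3 0.7 0.5] w 7.0 | shift [-7.52 -0.32  1.9 ] spin -14.37
```

>>> {"api": "step_arm", "payload": {
  "linear": [
    [-7.5,-0.3,0],
    [-7.5,-0.3,5],
    [-7.5,-0.3,7],
    [-7.5,-0.3,8],
    [-7.5,-0.3,8]
  ],
  "spin": [-14.4,-14.4,-14.4,-14.4,-14.4],
  "jaw": [7,7,7,7,7]
}}

```text
clock: 12.75
ee_pos: [0.671, -0.241, 0.1383]
tool_rot: [-0.003, 0.245, 0.97, 0.001]
ft_force: [-0.6, 0.9, -0.1]
grip_width: 0.747
```

```bash
python3 -c "
from h import *
import cv2
s=arm.observe();d=arm.read_camera('wrist');cv2.imwrite('pics/w5.png',d['color'])
go(.6734,-.243,.009,152)
d=arm.read_camera('top');cv2.imwrite('pics/t5.png',d['color'])
go(.6734,-.243,.009,152)
"
```

```text
t 12.8 pos [ 0.6722 -0.2413  0.1409] az 151.7 tilt [-0.002  0.001 -1.   ] j6 -1.52 F [-0.1  0.3  0.5] w 7.02 | shift [-0.23 -0.09 13.19] spin -0.3
t 12.85 pos [ 0.673  -0.2416  0.1426] az 151.71 tilt [ 0.001 -0.    -1.   ] j6 -1.52 F [ 0.  -0.   0.7] w 7.01 | shift [-0.09 -0.11 13.36] spin -0.29
```

View pics/w5.png

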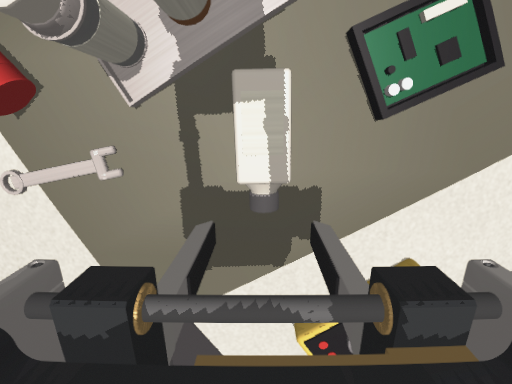

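View pics/t5.png

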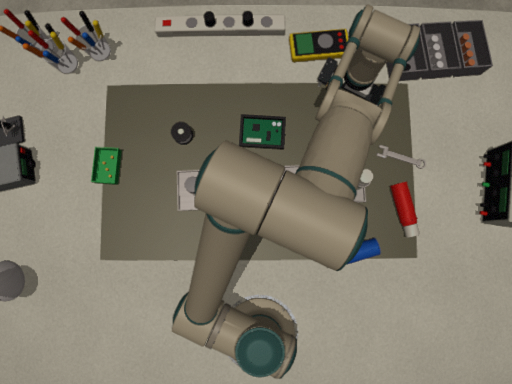

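```bash
python3 -c "
from h import *
s=arm.observe();d=arm.read_camera('wrist');T=wristT(s,d)
for n,uv,z in [('capL',(250,204),.028),('capR',(277,204),.028),('capend',(264,212),.03),('capstart',(263,193),.045),('shL',(236,180),.056),('shR',(289,183),.056),('baL',(234,71),.056),('baR',(291,70),.056)]: print(n,plane(d,uv,z,T).round(4))
"
```

```text
capL [ 0.6801 -0.2623  0.028 ]
capR [ 0.695  -0.2345  0.028 ]
capend [ 0.6959 -0.2522  0.03  ]
capstart [ 0.6713 -0.2403  0.045 ]
shL [ 0.6432 -0.2568  0.056 ]
shR [ 0.6719 -0.2101  0.056 ]
baL [ 0.5519 -0.2068  0.056 ]
baR [ 0.5763 -0.1597  0.056 ]
```

>>> {"api": "step_arm", "payload": {
  "linear": [
    [-0.9,0,5],
    [-0.9,0,10],
    [-0.9,0,13],
    [-0.9,0,13.3],
    [-0.9,0,13.3]
  ],
  "spin": [0,0,0,0,0],
  "jaw": [7,6.5,6,6,6]
}}

```text
clock: 13.4
ee_pos: [0.6818, -0.2463, 0.0105]
tool_rot: [0.001, 0.244, 0.97, -0.0]
ft_force: [0.2, 0.1, 0.2]
grip_width: 0.639
```

```bash
python3 look.py c1 .681 -.245 .009 151.8
```

```text
t 13.5 pos [ 0.6832 -0.2471  0.0124] az 151.7 tilt [ 0.005 -0.002 -1.   ] j6 -1.52 F [ 0.  -0.5  0.4] w 5.98 | shift [0.29 0.08 0.34] spin -0.1
```

View pics/c1_wrist.png

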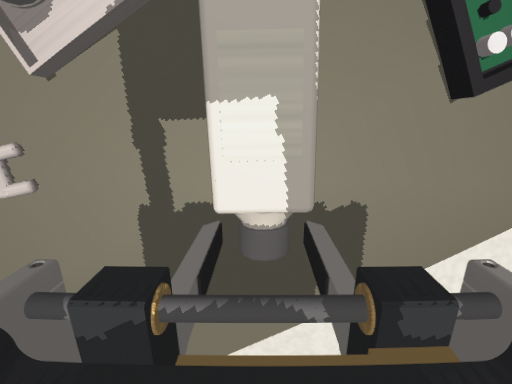

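View pics/c1_scene.png

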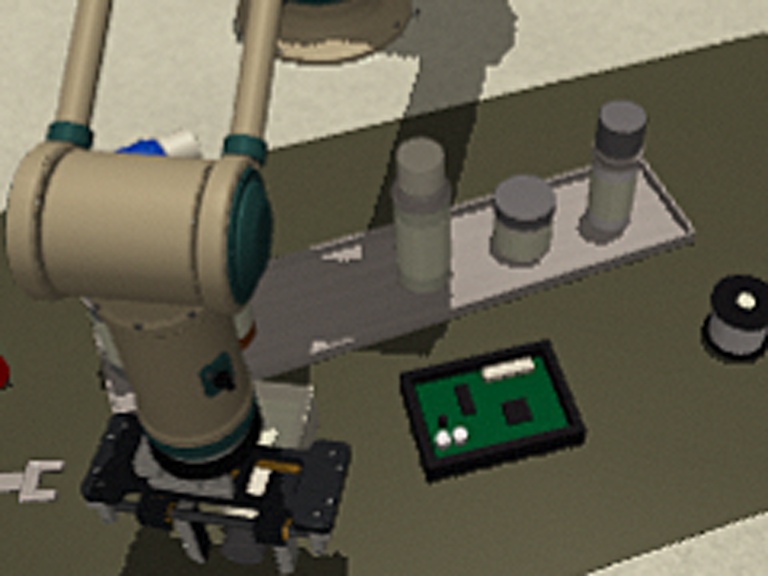

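```bash
python3 -c "
from h import *
s=arm.observe();d=arm.read_camera('wrist');T=wristT(s,d)
for n,uv,z in [('capL',(240,240),.028),('capR',(288,240),.028),('capendtop',(264,257),.036),('capstart',(264,228),.045),('shoulder',(262,213),.056)]:
  p=plane(d,uv,z,T);print(n,p.round(4),'from base along tool -x', ((p-s['ee_pos'])@np.array([-.88,.474,0])).round(4))
print(proj(d,s['ee_pos']+[0,0,.019],T),proj(d,s['ee_pos'],T))
"
```

```text
capL [ 0.6754 -0.2605  0.028 ] from base along tool -x 0.0005
capR [ 0.6909 -0.2318  0.028 ] from base along tool -x 0.0005
capendtop [ 0.6905 -0.2501  0.036 ] from base along tool -x -0.0079
capstart [ 0.6688 -0.2385  0.045 ] from base along tool -x 0.0167
shoulder [ 0.6563 -0.2331  0.056 ] from base along tool -x 0.0303
[262.81288884 242.96031061] [262.79309883 231.25239886]
```

>>> {"api": "step_arm", "payload": {
  "linear": [
    [0.4,0,0.3],
    [0.4,0,0.3],
    [0.4,0,0.3],
    [0.4,0,0.3],
    [0.4,0,0.3]
  ],
  "spin": [0,0,0,0,0],
  "jaw": [6,4,2.5,2.5,2.5]
}}

```text
clock: 14.05
ee_pos: [0.6777, -0.2443, 0.0061]
tool_rot: [0.0, 0.245, 0.97, 0.0]
ft_force: [0.2, 0.1, 1.3]
grip_width: 0.356
```

>>> {"api": "step_arm", "payload": {
  "linear": [
    [0,0,-1],
    [0,0,-2.5],
    [0,0,-4],
    [0,0,-5.5],
    [0,0,-7]
  ],
  "spin": [0,0,0,0,0],
  "jaw": [2.5,2.5,2.5,2.5,2.5]
}}

```text
clock: 14.55
ee_pos: [0.6777, -0.2445, 0.0778]
tool_rot: [0.001, 0.245, 0.97, -0.0]
ft_force: [1.3, -0.1, -3.7]
grip_width: 0.351
```

```bash
python3 look.py c2 .681 -.245 .009 151.8
```

```text
t 14.65 pos [ 0.6798 -0.2456  0.0799] az 151.69 tilt [ 0.007 -0.003 -1.   ] j6 -1.52 F [ 2.7 -0.6 -0.3] w 3.32 | shift [-0.02  0.1   7.09] spin -0.11
```

View pics/c2_wrist.png

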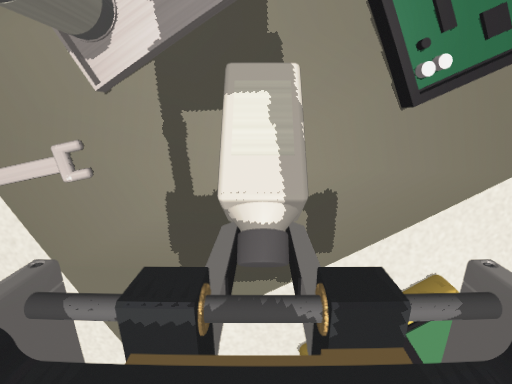

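View pics/c2_scene.png

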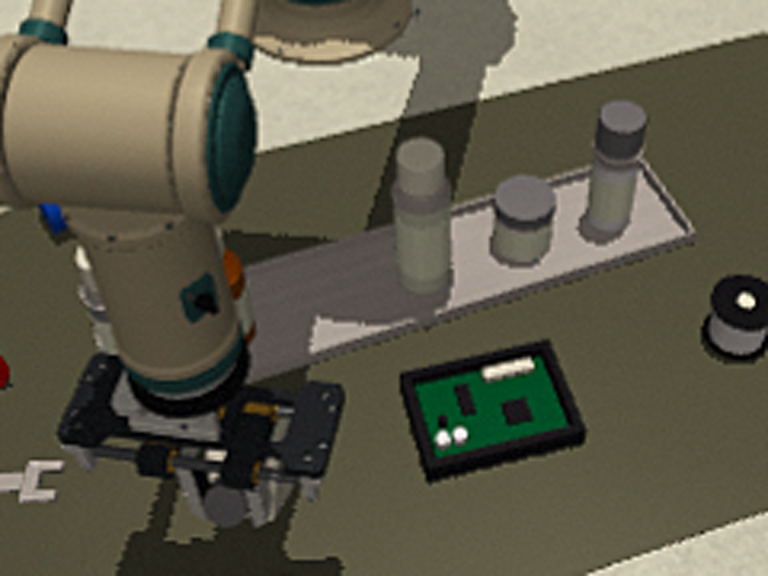

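>>> {"api": "step_arm", "payload": {
  "linear": [
    [0,0,-5],
    [0,0,-10],
    [0,0,-15],
    [0,0,-10],
    [0,0,-14]
  ],
  "spin": [0,0,0,0,0],
  "jaw": [2.5,2.5,2.5,2.5,2.5]
}}

```text
clock: 15.15
ee_pos: [0.6529, -0.2328, 0.1891]
tool_rot: [-0.031, 0.244, 0.969, 0.006]
ft_force: [-8.3, 4.6, -18.3]
grip_width: 0.354
```

```bash
sed -i 's/120,300),slice(110,350/120,300),slice(110,350/' look.py; python3 look.py c3 .681 -.245 .2 151.8;python3 tilt.py .133 .028 -1
```

```text
t 15.25 pos [ 0.6717 -0.2416  0.2114] az 151.69 tilt [-0.012  0.006 -1.   ] j6 -1.52 F [ 3.1 -0.4 -1.2] w 3.32 | shift [-1.    0.14  1.13] spin -0.11
-10 base [222 515] edges [210 547] [234 484] [259 520] [185 509]
-5 base [227 501] edges [215 535] [238 470] [264 507] [190 496]
0 base [232 488] edges [221 522] [242 455] [268 493] [195 483]
5 base [236 473] edges [226 509] [246 440] [272 479] [200 468]
10 base [240 459] edges [230 495] [249 424] [276 464] [204 454]
15 base [244 444] edges [235 481] [252 409] [279 449] [208 439]
20 base [247 429] edges [239 466] [255 394] [283 434] [212 424]
25 base [250 414] edges [243 451] [257 378] [286 419] [215 410]
30 base [253 399] edges [247 436] [259 363] [288 404] [218 394]
35 base [255 384] edges [250 421] [260 348] [291 389] [220 379]
40 base [257 369] edges [253 405] [262 333] [292 374] [222 365]
45 base [259 354] edges [255 390] [262 319] [294 359] [224 350]
50 base [260 340] edges [258 375] [263 304] [295 344] [225 335]
55 base [261 325] edges [259 359] [263 291] [296 330] [226 321]
```

View pics/c3_wrist.png

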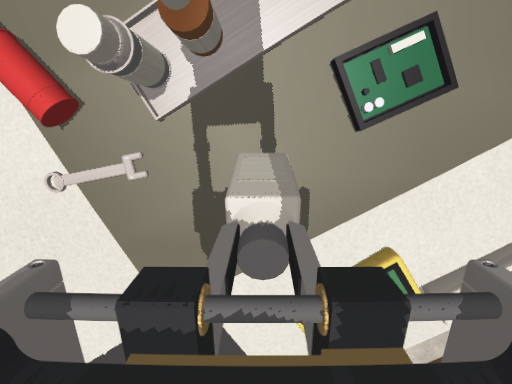

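View pics/c3_scene.png

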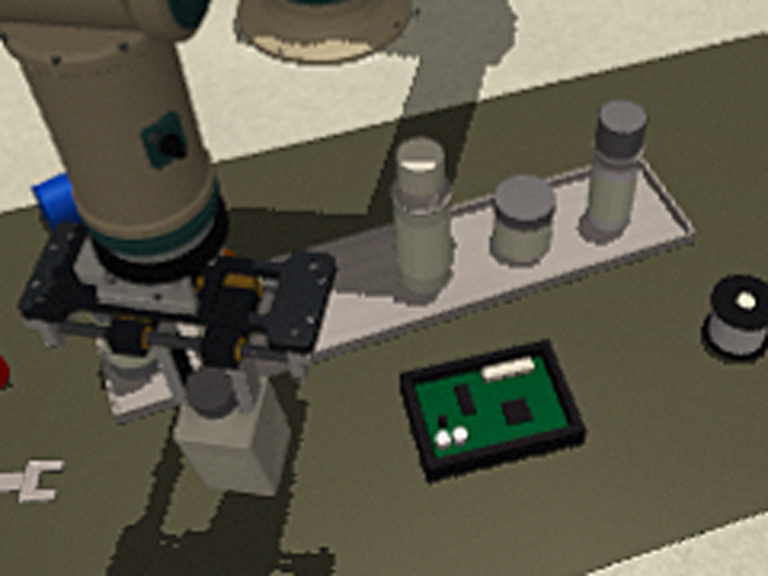

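```bash
python3 -c "
from h import *
go(.62,-.142,.26,92.3)"
```

```text
t 15.3 pos [ 0.6763 -0.2438  0.2149] az 151.69 tilt [-0.001  0.001 -1.   ] j6 -1.52 F [ 1.1 -1.5 -2.3] w 3.35 | shift [ 9.79  6.3  -4.49] spin 59.39
```

>>> {"api": "step_arm", "payload": {
  "linear": [
    [0.8,0.5,-0.8],
    [2.5,1.5,-1.8],
    [4.5,2.9,-2.8],
    [6.5,4.3,-3.8],
    [8.3,5.5,-4.5]
  ],
  "spin": [8,16,24,32,40],
  "jaw": [2.5,2.5,2.5,2.5,2.5]
}}

```text
clock: 15.8
ee_pos: [0.6323, -0.1565, 0.2633]
tool_rot: [0.003, 0.564, 0.826, 0.001]
ft_force: [0.5, -0.0, -3.6]
grip_width: 0.353
```

```bash
python3 -c "
from h import *
go(.52,-.142,.26,92.3)"
```

```text
t 15.8 pos [ 0.6323 -0.1565  0.2633] az 111.36 tilt [ 0.005 -0.001 -1.   ] j6 -0.72 F [ 0.5 -0.  -3.6] w 3.32 | shift [ 5.44 -9.93  0.27] spin 19.06
```

>>> {"api": "step_arm", "payload": {
  "linear": [
    [1.2,-2,0],
    [2.4,-4.5,0],
    [3.6,-7,0],
    [4.8,-9,0],
    [5.4,-9.9,0]
  ],
  "spin": [8,16,19,19,19],
  "jaw": [2.5,2.5,2.5,2.5,2.5]
}}

```text
clock: 16.3
ee_pos: [0.5184, -0.1434, 0.2628]
tool_rot: [0.002, 0.69, 0.723, 0.001]
ft_force: [-0.6, -0.6, -3.5]
grip_width: 0.357
```

```bash
python3 look.py c4 .446 -.142 .15 92.3;python3 tilt.py .133 .028 -1|head -12
```

```text
t 16.4 pos [ 0.519  -0.1433  0.2625] az 92.67 tilt [ 0.003 -0.001 -1.   ] j6 -0.45 F [-0.3  0.6 -3. ] w 3.34 | shift [ 0.48 -7.32 11.23] spin 0.37
-10 base [275 270] edges [241 276] [308 264] [285 295] [265 246]
-5 base [289 267] edges [255 275] [322 259] [299 292] [279 243]
0 base [303 264] edges [269 274] [335 254] [313 288] [293 240]
5 base [316 259] edges [284 271] [348 248] [327 284] [306 235]
10 base [329 254] edges [298 267] [361 241] [340 278] [319 230]
15 base [342 248] edges [312 263] [373 233] [353 272] [332 225]
20 base [355 241] edges [325 258] [385 225] [366 266] [344 218]
25 base [367 234] edges [339 252] [396 216] [378 258] [356 211]
30 base [379 226] edges [352 246] [406 206] [390 250] [367 203]
35 base [389 218] edges [364 239] [415 197] [401 242] [378 195]
40 base [400 209] edges [376 231] [424 186] [412 233] [388 186]
45 base [409 199] edges [387 223] [432 176] [422 223] [397 177]
```

View pics/c4_wrist.png

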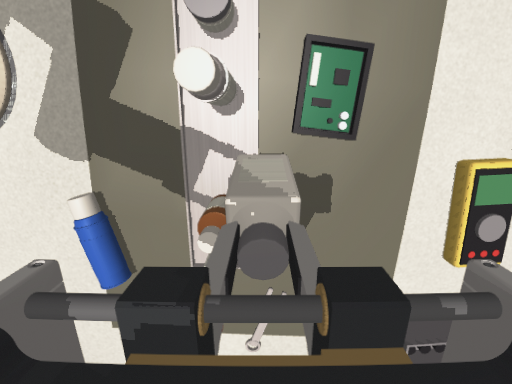

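View pics/c4_scene.png

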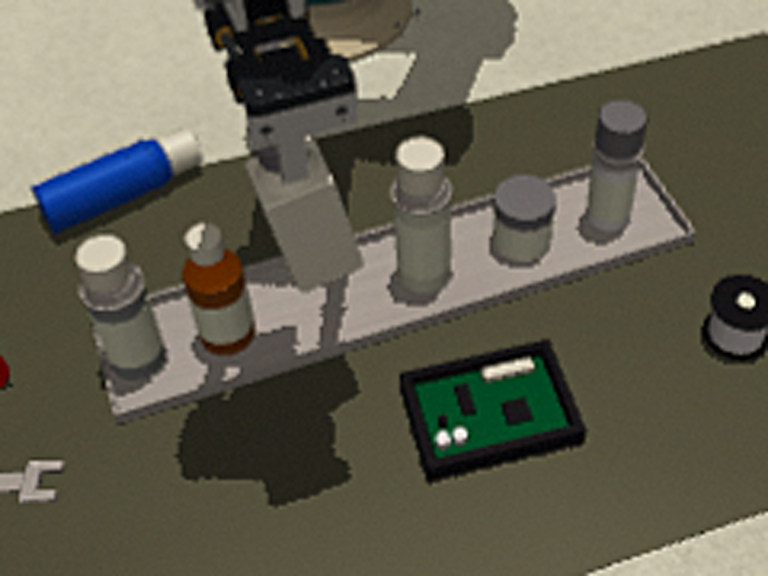

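>>> {"api": "step_arm", "payload": {
  "linear": [
    [0.4,-2,0],
    [0.8,-4.5,0.5],
    [1.2,-6.5,2],
    [1.4,-7.2,4],
    [1.4,-7.3,6]
  ],
  "spin": [0.4,0.4,0.4,0.4,0.4],
  "jaw": [2.5,2.5,2.5,2.5,2.5]
}}

```text
clock: 16.95
ee_pos: [0.4462, -0.1329, 0.201]
tool_rot: [0.001, 0.693, 0.721, 0.001]
ft_force: [-0.0, 0.2, -3.8]
grip_width: 0.354
```

```bash
python3 look.py c5 .446 -.132 .13 92.3;python3 tilt.py .133 .028 -1|head -6
```

```text
t 17.05 pos [ 0.4447 -0.1322  0.199 ] az 92.29 tilt [-0.003  0.002 -1.   ] j6 -0.48 F [ 1.3  1.3 -3.4] w 3.36 | shift [-0.    0.16  6.9 ] spin -0.01
-10 base [276 252] edges [246 257] [307 247] [285 274] [268 230]
-5 base [289 249] edges [258 256] [319 242] [298 271] [281 227]
0 base [302 246] edges [271 255] [331 237] [311 268] [293 224]
5 base [314 242] edges [284 252] [343 232] [323 264] [305 221]
10 base [326 237] edges [297 249] [355 225] [335 259] [317 216]
15 base [338 232] edges [310 246] [365 218] [347 254] [328 211]
```

View pics/c5_scene.png

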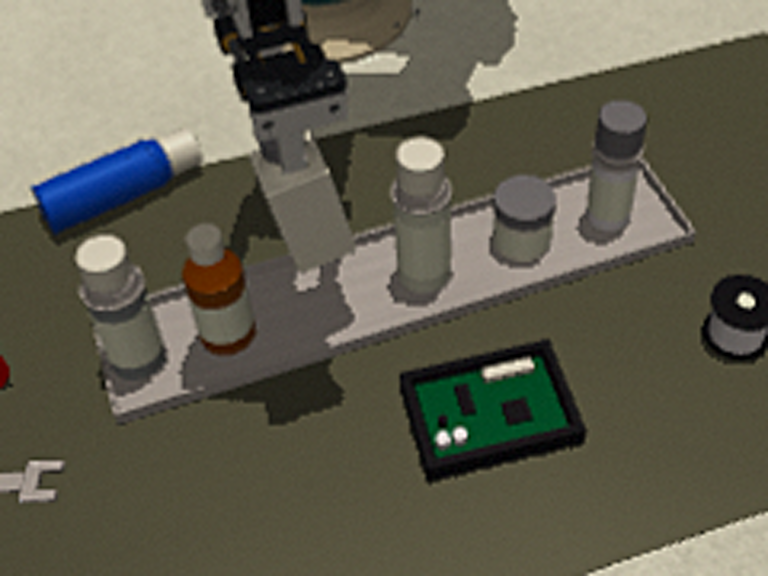

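View pics/c5_wrist.png

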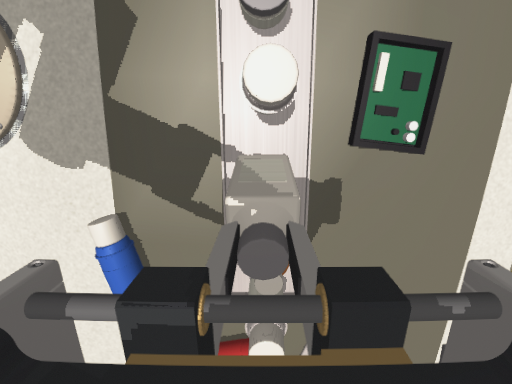

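>>> {"api": "step_arm", "payload": {
  "linear": [
    [0,0.1,1.5],
    [0,0.1,3.5],
    [0,0.1,5.5],
    [0,0.1,7],
    [0,0.1,7.5]
  ],
  "spin": [0,0,0,0,0],
  "jaw": [2.5,2.5,2.5,2.5,2.5]
}}

```text
clock: 17.6
ee_pos: [0.4472, -0.1328, 0.1257]
tool_rot: [0.0, 0.693, 0.721, 0.0]
ft_force: [0.5, 0.9, -3.6]
grip_width: 0.354
```

>>> {"api": "step_arm", "payload": {
  "linear": [
    [0,0,0.2],
    [0,0,0.4],
    [0,0,0.4],
    [0,0,0.4],
    [0,0,0.4]
  ],
  "spin": [0,0,0,0,0],
  "jaw": [2.5,2.5,2.5,2.5,2.5]
}}

```text
clock: 18.1
ee_pos: [0.4463, -0.1325, 0.1225]
tool_rot: [0.001, 0.693, 0.721, 0.0]
ft_force: [-0.0, 0.0, -3.6]
grip_width: 0.353
```

Not in contact yet; continue in small steps.

>>> {"api": "step_arm", "payload": {
  "linear": [
    [0,0,0.2],
    [0,0,0.3],
    [0,0,0.4],
    [0,0,0.4],
    [0,0,0.4]
  ],
  "spin": [0,0,0,0,0],
  "jaw": [2.5,2.5,2.5,2.5,2.5]
}}

```text
clock: 18.6
ee_pos: [0.4469, -0.1331, 0.1209]
tool_rot: [0.002, 0.693, 0.721, 0.0]
ft_force: [-2.5, 0.7, 15.4]
grip_width: 0.349
```

```bash
python3 look.py c6 .446 -.114 .117 92.3;python3 tilt.py .133 .028 -1|head -6
```

```text
t 18.7 pos [ 0.4469 -0.1331  0.1209] az 92.3 tilt [ 0.003 -0.002 -1.   ] j6 -0.48 F [-3.1  1.  15.1] w 3.34 | shift [ 1.92 -0.01  0.39] spin 0.0
-10 base [285 308] edges [256 313] [314 303] [294 330] [277 287]
-5 base [297 305] edges [269 312] [326 299] [306 327] [289 284]
0 base [309 302] edges [281 311] [337 294] [318 324] [301 281]
5 base [321 298] edges [293 308] [349 288] [330 320] [312 277]
10 base [332 294] edges [305 305] [359 282] [341 316] [324 273]
15 base [343 289] edges [317 302] [370 276] [353 310] [335 268]
```

View pics/c6_scene.png

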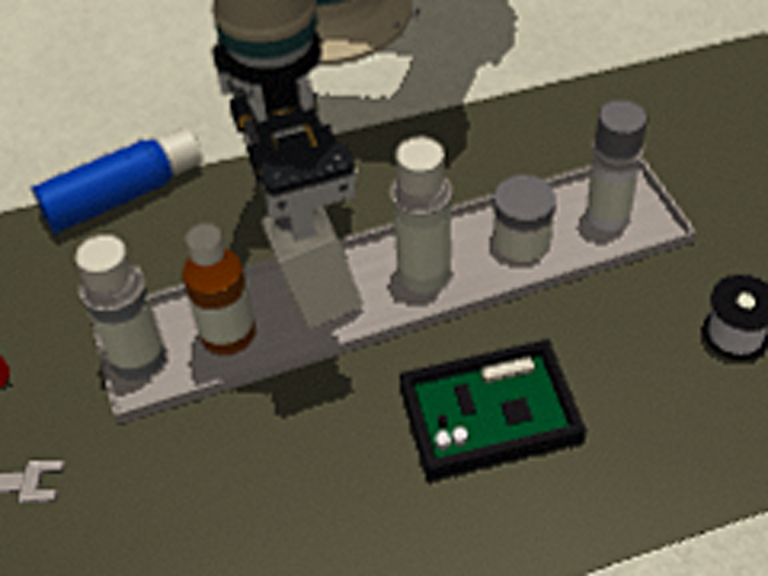

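>>> {"api": "step_arm", "payload": {
  "linear": [
    [0.4,0,0],
    [0.8,0,0.1],
    [1.2,0,0.15],
    [1.6,0,0.2],
    [1.6,0,0.2]
  ],
  "spin": [0,0,0,0,0],
  "jaw": [2.5,2.5,2.5,2.5,2.5]
}}

```text
clock: 19.25
ee_pos: [0.4467, -0.1169, 0.1187]
tool_rot: [0.002, 0.693, 0.721, 0.001]
ft_force: [-2.7, 0.8, 12.4]
grip_width: 0.358
```

```bash
python3 look.py c7 .446 -.114 .117 92.3;python3 tilt.py .133 .028 -1|head -6
```

```text
t 19.35 pos [ 0.4467 -0.1171  0.1187] az 92.32 tilt [ 0.004 -0.002 -1.   ] j6 -0.45 F [-3.9  0.8 13.3] w 3.34 | shift [ 0.31 -0.06  0.17] spin 0.02
-10 base [302 305] edges [273 310] [330 300] [311 327] [294 284]
-5 base [314 302] edges [285 309] [342 296] [323 324] [306 281]
0 base [326 299] edges [297 308] [354 291] [335 321] [317 278]
5 base [337 295] edges [309 305] [365 286] [346 317] [328 275]
10 base [349 291] edges [321 302] [375 280] [358 312] [340 270]
15 base [360 286] edges [333 299] [386 273] [369 307] [351 265]
```

View pics/c7_scene.png

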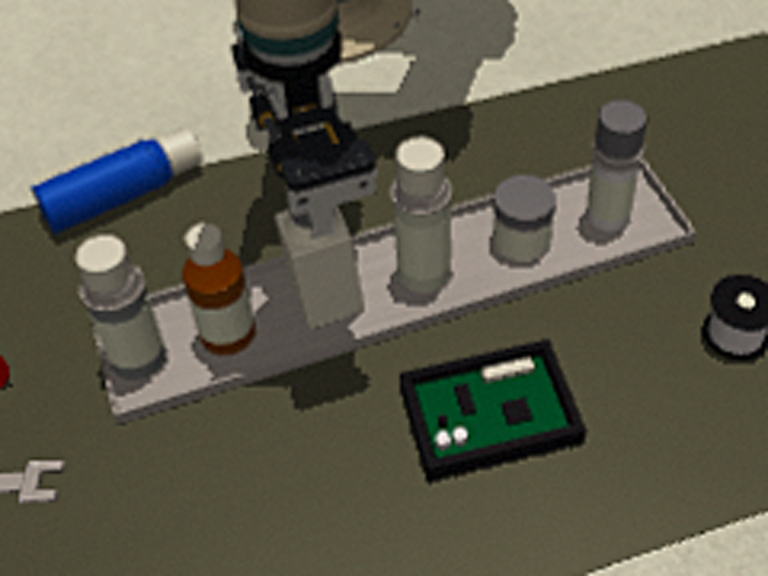

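View pics/c7_wrist.png

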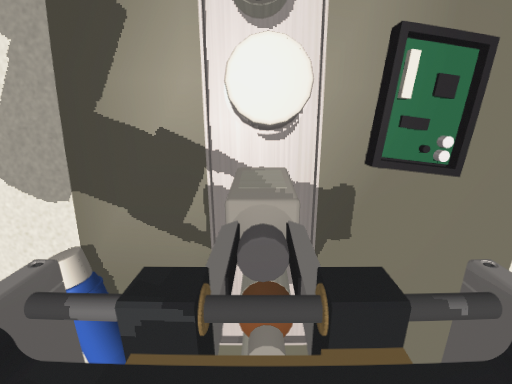

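>>> {"api": "step_arm", "payload": {
  "linear": [
    [0.2,0,0],
    [0.2,0,-0.1],
    [0.2,0,-0.15],
    [0.2,0,-0.15],
    [0.2,0,-0.15]
  ],
  "spin": [0,0,0,0,0],
  "jaw": [2.5,2.5,2.5,2.5,2.5]
}}

```text
clock: 19.9
ee_pos: [0.4463, -0.1149, 0.1184]
tool_rot: [0.001, 0.693, 0.721, 0.001]
ft_force: [0.1, 0.2, 5.7]
grip_width: 0.354
```

>>> {"api": "step_arm", "payload": {
  "linear": [
    [0,0,0],
    [0,0,0],
    [0,0,0],
    [0,0,0],
    [0,0,0]
  ],
  "spin": [0,0,0,0,0],
  "jaw": [3.5,3.8,4.5,5.4,5.4]
}}

```text
clock: 20.4
ee_pos: [0.445, -0.1143, 0.1172]
tool_rot: [-0.0, 0.693, 0.721, -0.0]
ft_force: [-0.3, 0.1, -0.9]
grip_width: 0.568
```

```bash
python3 look.py c8 .446 -.114 .117 92.3
```

```text
t 20.5 pos [ 0.4451 -0.1143  0.1173] az 92.28 tilt [-0.  0. -1.] j6 -0.44 F [-0.  -0.3  0.2] w 5.39 | shift [0.03 0.09 0.03] spin -0.02
```

View pics/c8_scene.png

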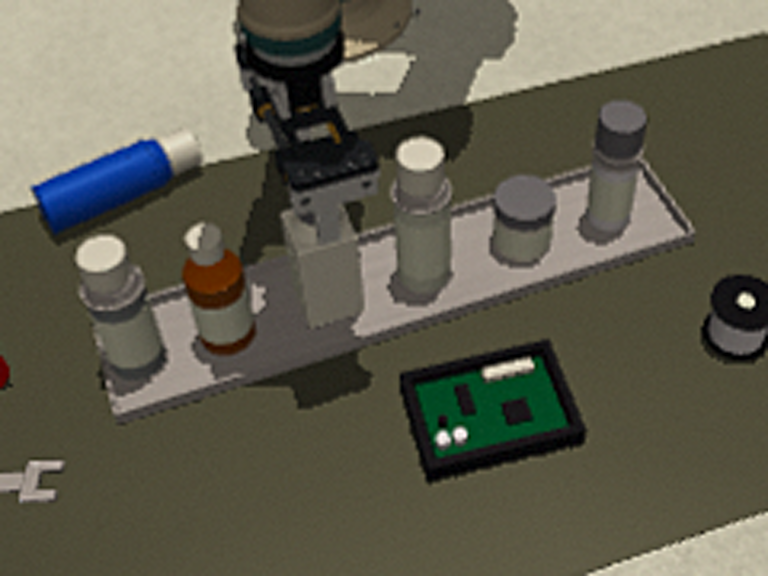

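View pics/c8_wrist.png

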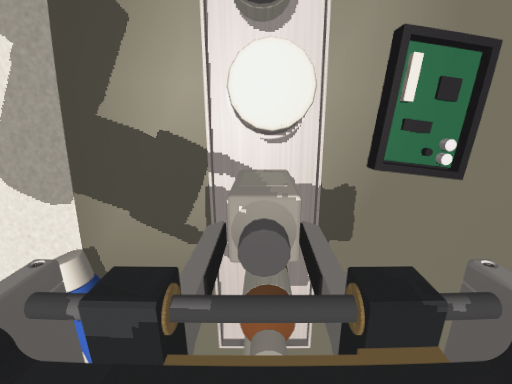

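Bottle stands upright in the tray, jaws free. Retreat straight up.

>>> {"api": "step_arm", "payload": {
  "linear": [
    [0,0,-1],
    [0,0,-4],
    [0,0,-9],
    [0,0,-14],
    [0,0,-15]
  ],
  "spin": [0,0,0,0,0],
  "jaw": [5.4,5.4,5.4,5.4,5.4]
}}

```text
clock: 21.0
ee_pos: [0.4482, -0.1156, 0.274]
tool_rot: [0.006, 0.693, 0.721, 0.002]
ft_force: [0.4, 0.5, 0.3]
grip_width: 0.574
```

>>> {"api": "step_arm", "payload": {
  "linear": [
    [-3,-5,0],
    [-6,-10,0],
    [-9,-14,0],
    [-10,-16,0],
    [-10,-16,0]
  ],
  "spin": [0,0,0,0,0],
  "jaw": [5.4,5.4,5.4,5.4,5.4]
}}

```text
clock: 21.5
ee_pos: [0.2857, -0.2224, 0.2674]
tool_rot: [-0.0, 0.695, 0.719, -0.001]
ft_force: [0.0, 1.1, 0.5]
grip_width: 0.578
```

```bash
python3 look.py d1 .446 -.114 .117 92.3
python3 - <<'E'
from h import *
d=arm.read_camera("top");cv2.imwrite("pics/d1_top.png",cv2.resize(d["color"][80:220,165:385],None,fx=3.6,fy=3.6,interpolation=2))
E
```

```text
t 21.6 pos [ 0.289  -0.2208  0.2674] az 92.12 tilt [ 0.001  0.001 -1.   ] j6 -0.88 F [-0.4  0.1  0.8] w 5.42 | shift [10.08 16.07 15.06] spin -0.18
```

View pics/d1_scene.png

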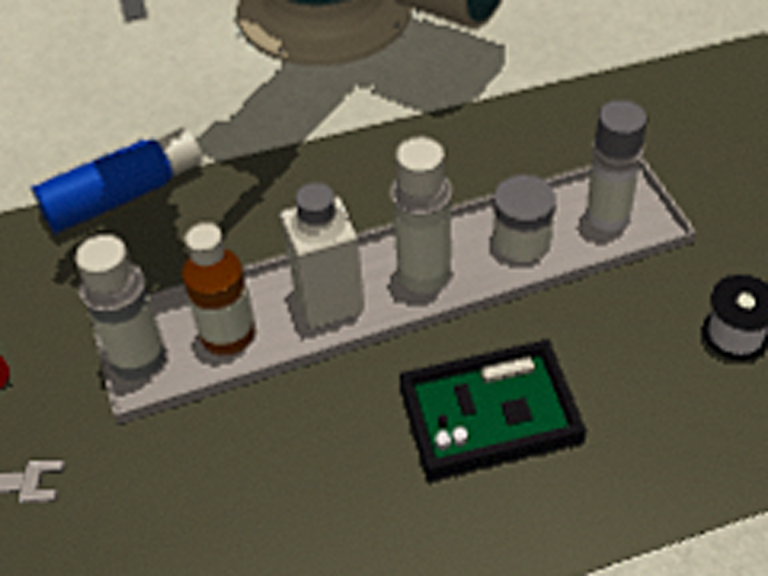

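View pics/d1_top.png

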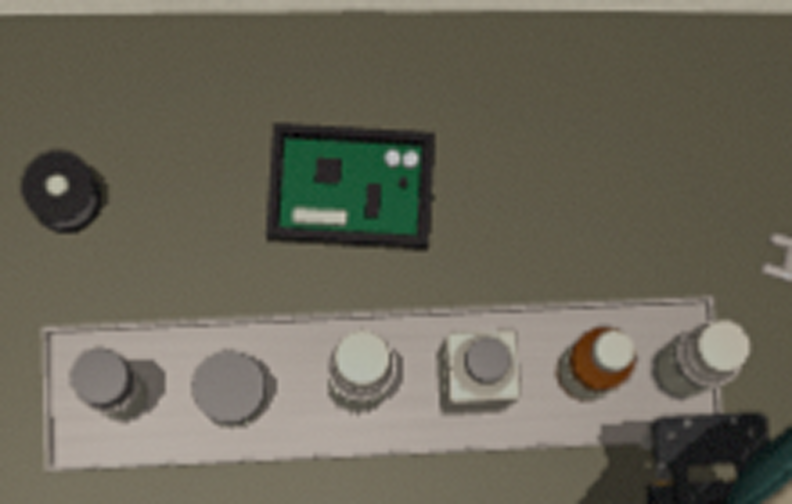

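Run:
```python
from h import *
t=arm.read_camera("top");s=arm.read_camera("scene")
ft=lambda u,v,z:plane(t,(165+(u+.5)/3.6-.5,80+(v+.5)/3.6-.5),z)
fs=lambda u,v,z:plane(s,(110+(u+.5)/3.2-.5,120+(v+.5)/3.2-.5),z)
print("can top",ft(363,357,.168),fs(420,154,.168))
print("can base rim lowest centre scene (front pt)",fs(421,300,.003))
print("bottle top",ft(488,358,.148),fs(315,198,.148))
print("bottle body top mid",ft(483,365,.113))
print("bottle base corners",fs(314,332,.003),fs(362,313,.003))
print("others: slim",ft(102,377,.14),"jar",ft(229,385,.064),"round",ft(613,350,.138),"tall",ft(723,346,.15))
```

```text
can top [ 0.44320363 -0.01806691  0.168     ] [ 0.44725461 -0.01956479  0.168     ]
can base rim lowest centre scene (front pt) [ 0.47550553 -0.03187061  0.003     ]
bottle top [ 0.44460887 -0.113798    0.148     ] [ 0.4491904  -0.11570973  0.148     ]
bottle body top mid [ 0.44384048 -0.11358234  0.113     ]
bottle base corners [ 0.47851634 -0.13824214  0.003     ] [ 0.47185801 -0.08963845  0.003     ]
others: slim [0.43285273 0.18146095 0.14      ] jar [0.43507818 0.08887977 0.064     ] round [ 0.45164868 -0.21175106  0.138     ] tall [ 0.45262743 -0.29464213  0.15      ]
```

```bash
python3 -c "
from h import *
print(arm.hand_in())"
```

```text
the job is handed in; nothing more can be done
None
```

The spray can and the square bottle both stand cap up on the tray floor, let go, and I handed the job in at about 22 s of the 58 s allowed. The hand-in gave no verdict.

**How:** I gripped each one by its cap and lifted it so its weight swung it most of the way round between the pads. I finished turning it upright by dragging its base edge lightly along the tray floor, then let go of it standing.

**Last checks:**
- **Positions:** the top and scene cameras put the spray can at about (0.445, -0.019) m and the bottle at about (0.447, -0.115) m. Both are near the tray's centre line and well inside the lips.
- **Other objects:** the tops of the four standing containers read at the same pixels and positions as at the start. The board frame, spool and the visible part of the wrench look unmoved. The parts tray lay outside my last pictures, and the arm never worked near it.
- **Disagreement:** the two cameras differ by 4–5 mm, somewhat more than the stated 2 mm calibration. I measured no exact tilt angle after letting go, but both look upright with their bases flat.

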